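Lock the tilt-out bin with its linchpin

ROBOT

A 7-joint arm with a two-finger parallel gripper is mounted at the origin on the work surface. World frame = base frame: x ahead of the robot, y to its left, z up, the work surface at z = 0. Lengths are in mm, angles in rad, forces in N, time in s.
With the tool pointing down it reaches from about 425 to 1025 mm from the base axis. Payload 9.4 kg.
Tool frame: the origin (TCP) lies on the centre line of the jaws, within the pads' length; the fingertips stand 22 mm ahead of it and the grasp point (between the pads) lies 3 mm ahead of it; z points along the fingers, x is the direction in which the jaws open and shut, and the axes are right-handed (so a half turn about z gives the same grasp; the last joint's range is limited). The gripper opens to 93 mm and grips with 3 to 60 N. Pads are 15 mm wide; open, the fingers measure 128 mm over their backs; the gripper's body (75 mm by 188 mm) begins 65 mm behind the grasp point.
Start: joints at [1.087, 0.599, -0.003, 1.599, 0.002, 0.943, -0.08], TCP at [286.854, -665.837, 240.618] pointing down, gripper open.
Joint ranges: [-2.57, 2.57], [-0.35, 1.97], [-1.29, 1.29], [0.11, 2.56], [-1.05, 4.19], [0.11, 1.86], [-2.63, 2.63]. Speed limits (rad/s): [2.22, 2.22, 3.01, 3.01, 3.14, 3.14, 3.14].

INTERFACE

Orientations are given as a 3x3 rotation matrix whose columns are the frame's x, y, z axes.
In Python, from cell import ctrl gives the robot as it stands. The module is installed in compiled form; this text tells all that it offers.
- The arm moves only by the tool apply_moves, never from a script. Its argument "increments" is a list of rows, each an object with "xyz": the shift along the tool's x, y, z in mm, a list of three; "dr": the turn, a rotation vector about the tool's x, y, z in rad, a list of three. In form: [{"xyz": [dx, dy, dz], "dr": [ax, ay, az]}, ...]. A call has 1 to 20 rows; each row is the pose to reach, as a shift and turn from the pose measured when the call began, along the tool's axes at that moment; what a row does not reach only later rows make up. A row lasts 1/10 s, in which the tool goes at most 50 mm and 8.59 degrees, less where a joint would pass 70% of its speed; a pose out of reach is approached as far as the arm can. A call with a gripper value outside its range is refused whole. "hand" is the closure in counts, from 0 (fully open) to 255 (shut), set as the call begins (left out, the last holds). The fingers move at their own pace and stop on an object; the grip force is fixed at half the most. Time passes only in rows, so rows that repeat a pose let the fingers close. It gives the time, the measured TCP pose, the force and the opening at its end, in the units of the state.
- ctrl.get_obs(): the state, without advancing time (a new reading comes with each control period).
- ctrl.read_camera(name): name is "side" or "top" or "wrist"; returns the picture (384x512x3 uint8, red, green, blue); there is no depth.
- ctrl.camera_info(name): a dict with "fov_y" (degrees; the focal length in pixels is half the picture's height over the tangent of half this angle, whatever the lens; pixels are square), "cx", "cy" (the principal point, pixels), "eye" and "attitude" of the camera in the world. Camera axes: x right, y down, z forward; pixel columns grow to the right and rows downward; lengths in mm; the calibration is good to about 2 mm. A picture is of the moment at which its call begins: read the wrist's pose just before it. camera_info takes no time and is no camera call; for the wrist camera it gives the pose at the moment of the call.
- ctrl.hand_in(): hands the job in, once; it reports no verdict.
Trained networks look in the newest picture that a camera, given by its name, has taken for a name from the list of things; names that differ only in an ending like _2 or _b are one class to them, and where a whole thing is asked for, a point or a joint stands for the part that bears it (a point fixed in the world has none). Each returns a list of dicts, best first, with "score" (0 to 1); they miss things now and then, are a little off and sometimes report something else, mostly with a low value. They report only what shows in the picture. A call takes as long as a camera call. They do not tell look-alikes from the thing itself.
- ctrl.trace(camera, target): "region" (384x512 bool, what is visible of it) and "box" ([left, top, right, bottom] in pixels, round what is visible of it).
The state is a dict: "clock": time; "joint_positions": joint angles; "dq": joint speeds; "tau": joint torques, N m; "eef_pos": TCP position; "tool_rot": TCP orientation; "force": force on the tool from outside, world axes, zero at the start; "ft_torque": the same for the moment, N m; "finger_gap": finger opening in mm.
Only numpy, scipy, OpenCV 4.12 (cv2) and the standard library are available. Lean on these libraries where they do the work, as an engineer would, in place of code of your own. Each camera call takes 0.05 s, during which the arm holds its last target.

TASK

Lock the tilt-out bin: take the linchpin out of the grey coin holder and push it gently down through the hole in the steel lock shaft, feeling for the hole, until its collar sits fully home on the shaft. Then swing its brass ring (by its tab) right over the shaft's free end and down to its stop, let go, and leave everything else on the shelf where it is.

Things in the scene. Friction and masses are not known exactly. Their poses are not given: they have to be found in the camera images.
- pin: Steel linchpin, 80 g (60 to 105), upright in the coin holder, collar on its top. Origin: shank axis, underside of the collar (16 mm wide, 4 thick); z up. Shank 7 mm wide, 40 long. Must go into the shaft z up with its -y (the side its ring swings over to) towards the shaft's free end.
- crossbar (a point): Centre of the pin's crossbar and ring hinge, 14 mm above the pin's origin. Crossbar along the pin's x, 8 mm thick, with flat red end blocks 6 x 12 x 12 mm, outer faces 48 mm apart: grip there, fingers closing along the pin's x.
- tip (a point): Lower tip of the pin's shank, 40 mm below the pin's origin; the last 2 mm taper from 7 to 5 mm across.
- ring (a joint): Angle (rad) of the brass ring about the pin's +x axis through the crossbar. 0: straight up; starts leaning back (negative, towards the pin's +y); grows towards the pin's -y: 1.57 level, 2.7 its stop, hanging down 25 degrees out from plumb. Range -0.6 to 2.7. Stays where left (friction 0.04 N m, about 1 N at its far end).
- ring_tab (a point): Centre of the flat tab at the ring's far end, 40 mm from the crossbar's axis: brass, 24 mm along the pin's x, 12 mm radially, 3 mm thick, in the ring's plane. Ring of 4 mm wire reaching 46 mm from the axis; two legs 29 mm apart (centres) pass one each side of the 20 mm wide shaft.
- lock: Grey bearing block of the bin lock, fixed. Origin on the shelf surface, z up; base plate 6 mm. Block 50 mm wide (x), y = +26 to +66 mm, 78 mm high. Its steel shaft runs along y, free end towards -y. Keep the robot's own push under 25 N, and pin against lock under 30 N in all (wedging and leverage count: push the pin with at most 12 N, the ring with 5 N).
- face (a point): Where the square shaft (20 mm wide in x, 22 mm high, axis 55 mm above the shelf) leaves the block; axes as the lock's. Vertical through hole in the shaft: 8.5 mm with 1 mm chamfer, 12 mm from the free end face. The shaft slides along y against about 7 N, so a tip that has entered the mouth draws it in line. A spring plunger half way down makes the pin snug: 3 to 10 N of push.
- seat (a point): Point fixed to the block at the shaft's top face (66 mm above the shelf), on its centre line; axes as the lock's. How far the shaft sticks out is not measured: its hole lies anywhere from 0 to 24 mm from here along the lock's -y, to be felt for. The seated pin's origin is at this height.
- holder: Grey silicone coin holder, fixed, 26 mm (x) by 90 mm (y), 42 mm high; origin at the centre of its underside. The pin stands in a 9 mm round hole at its centre.
- pad: Round walnut charging pad, 100 mm across, 10 mm thick; origin at its underside. Leave alone.
- phone: Glossy white phone 72 x 146 x 9 mm lying on the pad; origin at its underside. Leave alone.
- keys: Steel key ring with two keys, flat on the shelf, about 75 mm long. Leave alone.
- vase: Empty glass bud vase, 60 mm wide, 125 mm high; origin at its underside. Leave alone, upright.
- case: Blue glasses case 65 x 160 x 45 mm. Leave alone.
- bowl: Terracotta bowl 110 mm across, 40 mm high. Leave alone.
- brush: Small wooden-handled brush lying on the shelf. Leave alone.
There are look-alikes about, which are no part of the job. What is shaped like the pin but orange or purple is not meant.

How it is judged:
By the outcome, as a careful person would: the job done as asked, in the order asked, and still so for the second after the job is handed in, with the robot touching nothing.
It also fails if it takes over 72 s, if anything falls off the work surface, if the arm or the gripper's body presses on something with over 40 N, if the wrist force passes 120 N, or if a joint passes its speed limit or range.

## Working session

There is one attempt and no reset: what is moved stays moved. The work goes in short steps, Python scripts to look and compute and a tool call to move; the robot and the scene stay as the last step left them, time stands still between calls to the robot, and variables do not carry over. Pictures are saved under pics/ and viewed, and the job is handed in when it is done.

Besides the shell and the picture viewer there is one more tool, called after "Request:" by a JSON object that holds its "fn" and its "kwargs", one argument or row to a line. apply_moves: Moves the arm, as the interface text tells. Its arguments: {"type":"object","properties":{"increments":{"type":"array"},"hand":{"type":"number"}},"required":["increments"]}

```bash
ls -la; mkdir -p pics
python3 - <<'E'
from cell import ctrl
import cv2, numpy as np
o=ctrl.get_obs()
for k,v in o.items(): print(k,np.round(v,3).tolist())
for n in ["side","top","wrist"]:
    im=ctrl.read_camera(n); cv2.imwrite(f"pics/{n}0.png",im[:,:,::-1])
    i=ctrl.camera_info(n); print(n,{k:np.round(v,4).tolist() for k,v in i.items()})
E
```

```text
total 12
drwxr-xr-x  3 agent agent 4096 Dec  6 16:08 .
drwxr-xr-x 23 root  root  4096 Dec  6 16:08 ..
drwxr-xr-x  2 agent agent 4096 Dec  6 16:08 pics
clock 0.0
joint_positions [1.087, 0.6, -0.003, 1.6, 0.002, 0.943, -0.08]
dq [0.001, 0.001, 0.001, -0.002, 0.001, -0.001, -0.002]
tau [-0.001, -76.509, 1.497, -25.236, -0.052, 0.017, 0.0]
eef_pos [286.637, -665.421, 239.751]
tool_rot [[0.396, -0.918, -0.001], [-0.918, -0.396, 0.001], [-0.002, 0.0, -1.0]]
force [-0.129, -0.441, 0.239]
ft_torque [0.015, -0.025, -0.013]
finger_gap 93.228
side {'fov_y': 43.8429, 'cx': 251.7018, 'cy': 188.845, 'eye': [22.0774, 1017.6455, 896.7025], 'attitude': [[-0.8843, -0.2574, 0.3896], [-0.4668, 0.5102, -0.7224], [-0.0128, -0.8207, -0.5713]]}
top {'fov_y': 45.125, 'cx': 251.4216, 'cy': 187.693, 'eye': [458.8604, 8.1076, 1780.8504], 'attitude': [[-0.0282, -0.9966, 0.078], [-0.9996, 0.0275, -0.01], [0.0078, -0.0782, -0.9969]]}
wrist {'fov_y': 71.1752, 'cx': 257.5716, 'cy': 193.6399, 'eye': [348.8666, -639.5507, 383.0736], 'attitude': [[0.3963, -0.8907, -0.2227], [-0.9181, -0.3844, -0.0965], [0.0003, 0.2427, -0.9701]]}
```

View pics/side0.png

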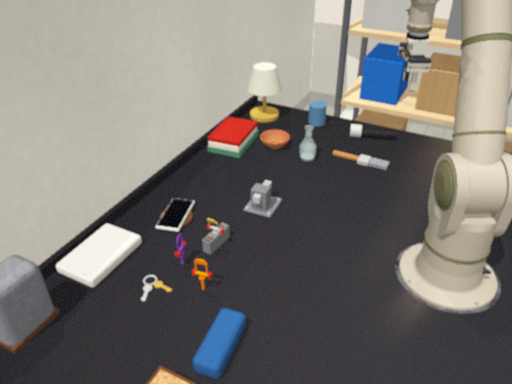

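View pics/top0.png

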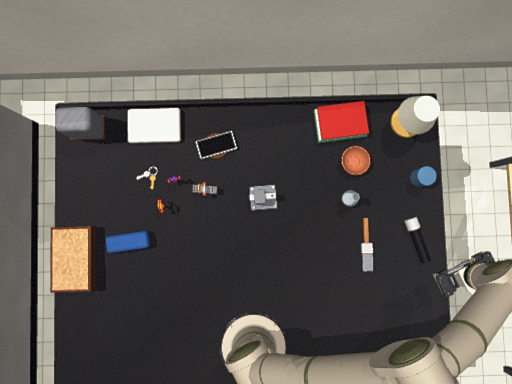

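View pics/wrist0.png

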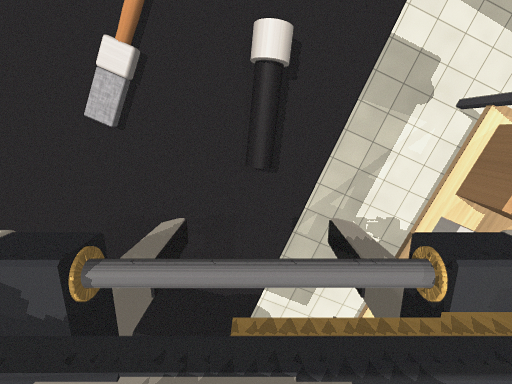

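```bash
cat > h.py <<'E'
from cell import ctrl
import cv2, numpy as np
from scipy.spatial.transform import Rotation as R
def K(i,h=384):
    f=h/2/np.tan(np.radians(i['fov_y'])/2); return f
def ray(i,u,v):
    f=K(i); d=np.array([(u-i['cx'])/f,(v-i['cy'])/f,1.]); return np.array(i['eye']),np.array(i['attitude'])@d
def plane(i,u,v,z):
    e,d=ray(i,u,v); return e+d*(z-e[2])/d[2]
def proj(i,P):
    c=np.array(i['attitude']).T@(np.asarray(P,float)-np.array(i['eye'])); f=K(i)
    return np.array([i['cx']+f*c[0]/c[2], i['cy']+f*c[1]/c[2]])
def tri(l):
    A=np.zeros((3,3));b=np.zeros(3)
    for i,u,v in l:
        e,d=ray(i,u,v); d=d/np.linalg.norm(d); M=np.eye(3)-np.outer(d,d); A+=M;b+=M@e
    return np.linalg.solve(A,b)
def snap(n,name,crop=None,s=1):
    i=ctrl.camera_info(n); im=ctrl.read_camera(n)
    c=im
    if crop: c=im[crop[1]:crop[3],crop[0]:crop[2]]
    c=cv2.resize(c,None,fx=s,fy=s,interpolation=cv2.INTER_CUBIC)
    cv2.imwrite(f"pics/{name}.png",c[:,:,::-1]); return im,i
def goto(target_p,target_R,o=None):
    """shift & rotvec in tool axes from current to target"""
    o=o or ctrl.get_obs(); p=np.array(o['eef_pos']);Rm=np.array(o['tool_rot'])
    return Rm.T@(np.asarray(target_p)-p), R.from_matrix(Rm.T@target_R).as_rotvec()
def st():
    o=ctrl.get_obs(); print('t',round(float(o['clock']),2),'p',np.round(o['eef_pos'],1),'F',np.round(o['force'],1),'M',np.round(o['ft_torque'],2),'gap',round(float(o['finger_gap']),1)); return o
E
python3 - <<'E'
from h import *
T=cv2.imread('pics/top0.png');S=cv2.imread('pics/side0.png')
a=cv2.resize(T[160:230,130:300],None,fx=4,fy=4,interpolation=cv2.INTER_CUBIC)
b=cv2.resize(S[170:290,130:290],None,fx=4.5,fy=4.5,interpolation=cv2.INTER_CUBIC)
cv2.imwrite('pics/tz.png',a);cv2.imwrite('pics/sz.png',b)
i=ctrl.camera_info('top')
for n,u,v,z in [('pin',205,189,50),('lock',263,197,70),('phone',216,145,20)]: print(n,plane(i,u,v,z).round())
E
```

```text
pin [594. 165.  50.]
lock [557. -51.  70.]
phone [765. 122.  20.]
```

View pics/tz.png

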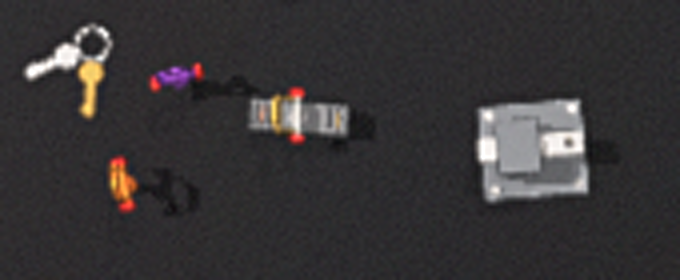

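View pics/sz.png

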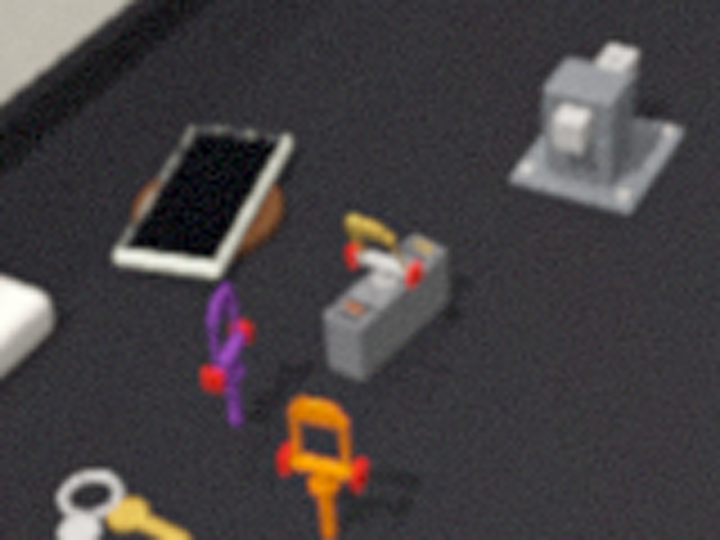

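Run:
```python
from h import *
Rt=np.array([[1,0,0],[0,-1,0],[0,0,-1.]])
a,b=goto([560,-130,230],Rt); print(a.round(1),b.round(3), np.linalg.norm(a))
```

```text
[-383.7 -462.9   10.3] [-1.000e-03  1.000e-03 -1.164e+00] 601.3139520624159
```

Request:
{"fn": "apply_moves", "kwargs": {
  "increments": [
    {"xyz": [-384, -463, 10], "dr": [0, 0.001, -1.164]},
    {"xyz": [-384, -463, 10], "dr": [0, 0.001, -1.164]},
    {"xyz": [-384, -463, 10], "dr": [0, 0.001, -1.164]},
    {"xyz": [-384, -463, 10], "dr": [0, 0.001, -1.164]},
    {"xyz": [-384, -463, 10], "dr": [0, 0.001, -1.164]},
    {"xyz": [-384, -463, 10], "dr": [0, 0.001, -1.164]},
    {"xyz": [-384, -463, 10], "dr": [0, 0.001, -1.164]},
    {"xyz": [-384, -463, 10], "dr": [0, 0.001, -1.164]},
    {"xyz": [-384, -463, 10], "dr": [0, 0.001, -1.164]},
    {"xyz": [-384, -463, 10], "dr": [0, 0.001, -1.164]},
    {"xyz": [-384, -463, 10], "dr": [0, 0.001, -1.164]},
    {"xyz": [-384, -463, 10], "dr": [0, 0.001, -1.164]},
    {"xyz": [-384, -463, 10], "dr": [0, 0.001, -1.164]},
    {"xyz": [-384, -463, 10], "dr": [0, 0.001, -1.164]},
    {"xyz": [-384, -463, 10], "dr": [0, 0.001, -1.164]},
    {"xyz": [-384, -463, 10], "dr": [0, 0.001, -1.164]}
  ]
}}

```text
clock: 1.75
eef_pos: [559.2, -131.5, 230.2]
tool_rot: [[1.0, -0.003, -0.0], [-0.003, -1.0, -0.0], [-0.0, 0.0, -1.0]]
force: [-0.7, -0.3, -0.6]
finger_gap: 92.9
```

Run:
```python
from h import *
o=st()
im,i=snap('wrist','w1',None,1.5); np.savez('w1.npz',**i,im=im)
r=ctrl.trace('wrist','lock'); print([(x['score'],x['box']) for x in r])
r=ctrl.trace('wrist','pin'); print([(x['score'],x['box']) for x in r])
```

```text
t 1.75 p [ 559.2 -131.5  230.2] F [-0.7 -0.3 -0.6] M [-0.07 -0.09  0.02] gap 92.9
[(0.71, [220.4, 61.0, 295.9, 158.8])]
[]
```

View pics/w1.png

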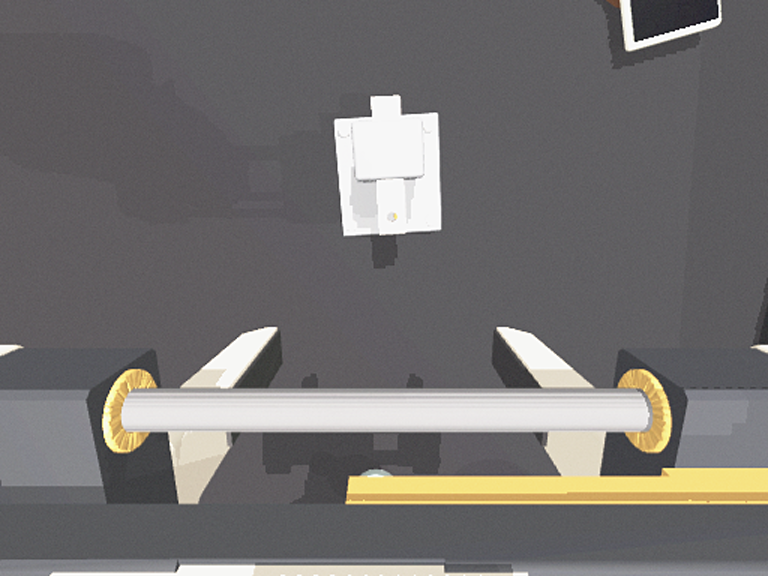

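Run:
```python
from h import *
d=np.load('w1.npz'); im=d['im']; c=im[55:165,215:300].astype(float)
c=np.clip((c-100)/155,0,1)**2.5*255
cv2.imwrite('pics/w1z.png',cv2.resize(c.astype(np.uint8),None,fx=5,fy=5,interpolation=cv2.INTER_NEAREST)[:,:,::-1])
```

```text
(no output)
```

View pics/w1z.png

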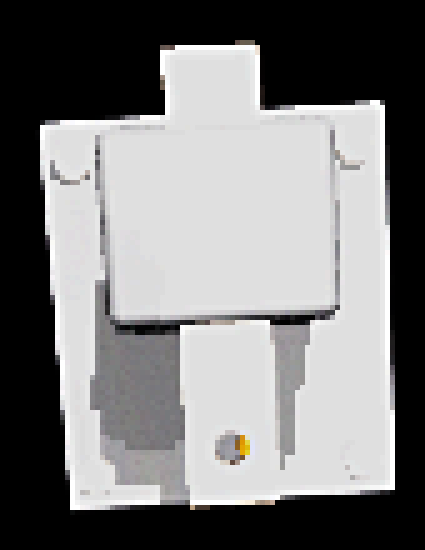

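Run:
```python
from h import *
d=np.load('w1.npz'); i={k:d[k] for k in d.files}
def P(x,y,z): return plane(i,215+(x+.5)/5-.5,55+(y+.5)/5-.5,z).round(1)
for n,x,y,z in [('plTL',43,123,6),('plTR',383,102,6),('plBL',72,507,6),('plBR',393,488,6),('blTL',100,128,78),('blTR',333,128,78),('blBL',110,318,78),('blBR',337,316,78),
 ('shBL',190,500,66),('shBR',273,500,66),('shL',183,335,66),('shR',270,335,66),('hole',232.5,447,66),('bkTL',165,47,66),('bkTR',258,45,66)]: print(n,P(x,y,z))
print(plane(ctrl.camera_info('top'),272,195.75,66))
```

```text
plTL [516.5  -6.9   6. ]
plTR [603.1  -2.1   6. ]
plBL [ 521.2 -104.4    6. ]
plBR [608.6 -99.5   6. ]
blTL [536.7 -19.2  78. ]
blTR [584.5 -19.3  78. ]
blBL [538.  -56.8  78. ]
blBR [586.1 -56.5  78. ]
shBL [554.5 -96.4  66. ]
shBR [573.4 -96.5  66. ]
shL [553.2 -60.1  66. ]
shR [572.4 -60.1  66. ]
hole [564.1 -84.6  66. ]
bkTL [549.8  -1.5  66. ]
bkTR [569.4  -1.2  66. ]
[560.85594133 -84.79297901  66.        ]
```

Request:
{"fn": "apply_moves", "kwargs": {
  "increments": [
    {"xyz": [35, -230, 40], "dr": [0, 0, 0]},
    {"xyz": [35, -230, 40], "dr": [0, 0, 0]},
    {"xyz": [35, -230, 40], "dr": [0, 0, 0]},
    {"xyz": [35, -230, 40], "dr": [0, 0, 0]},
    {"xyz": [35, -230, 40], "dr": [0, 0, 0]},
    {"xyz": [35, -230, 40], "dr": [0, 0, 0]},
    {"xyz": [35, -230, 40], "dr": [0, 0, 0]}
  ]
}}

```text
clock: 2.6
eef_pos: [594.8, 98.9, 190.2]
tool_rot: [[1.0, -0.001, -0.0], [-0.001, -1.0, -0.0], [-0.0, 0.0, -1.0]]
force: [0.1, -0.4, 0.2]
finger_gap: 93.0
```

Run:
```python
from h import *
o=st()
im,i=snap('wrist','w2',None,1.5); np.savez('w2.npz',**i,im=im)
for t in ['pin','ring_tab','holder','crossbar']:
    r=ctrl.trace('wrist',t); print(t,[(x['score'],x['box']) for x in r])
```

```text
t 2.6 p [594.8  98.9 190.2] F [ 0.1 -0.4  0.2] M [-0.03 -0.08 -0.06] gap 93.0
pin [(0.65, [235.0, 99.4, 285.2, 132.0]), (0.65, [291.2, 0.0, 312.2, 26.8])]
ring_tab [(0.76, [241.1, 97.4, 278.7, 122.9])]
holder [(0.93, [242.4, 74.8, 277.9, 166.0])]
crossbar [(0.86, [290.8, 0.0, 316.1, 31.0]), (0.74, [234.3, 98.8, 284.1, 129.4]), (0.22, [199.1, 255.7, 269.0, 335.1])]
```

View pics/w2.png

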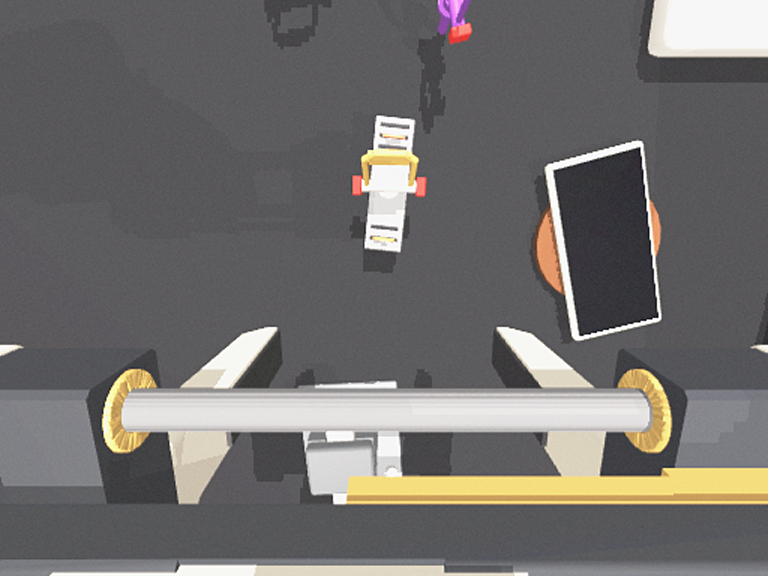

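Run:
```python
from h import *
d=np.load('w2.npz'); im=d['im']; i={k:d[k] for k in d.files}
c=im[70:175,225:295].astype(float)
c=np.clip((c-60)/195,0,1)**2*255
cv2.imwrite('pics/w2z.png',cv2.resize(c.astype(np.uint8),None,fx=5.5,fy=5.5,interpolation=cv2.INTER_NEAREST)[:,:,::-1])
hsv=cv2.cvtColor(im,cv2.COLOR_RGB2HSV)
m=(((hsv[...,0]<8)|(hsv[...,0]>172))&(hsv[...,1]>110)&(hsv[...,2]>80)).astype(np.uint8)
m[:80]=0;m[170:]=0
n,l,s,cc=cv2.connectedComponentsWithStats(m)
for k in range(1,n):
    if s[k,4]>8: print(s[k],cc[k].round(1), plane(i,*cc[k],58).round(1),plane(i,*cc[k],62).round(1))
```

```text
[235 117   7  13  80] [237.6 123. ] [575.9 168.5  58. ] [576.1 168.4  62. ]
[276 118   8  13  83] [280.2 124.1] [618.2 167.4  58. ] [617.8 167.3  62. ]
```

View pics/w2z.png

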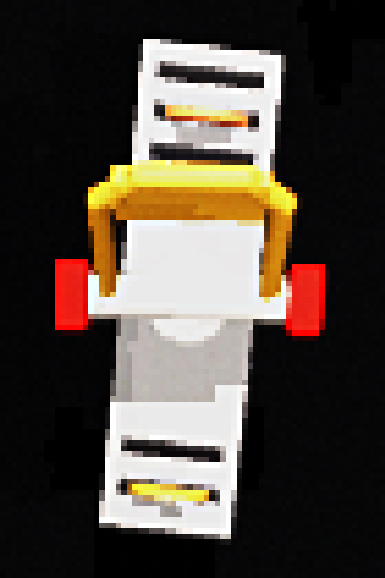

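Run:
```python
from h import *
d=np.load('w2.npz'); i={k:d[k] for k in d.files}
s=ctrl.camera_info('side')
S=cv2.imread('pics/side0.png'); hsv=cv2.cvtColor(S,cv2.COLOR_BGR2HSV)
m=(((hsv[...,0]<8)|(hsv[...,0]>172))&(hsv[...,1]>120)&(hsv[...,2]>80)).astype(np.uint8)
n,l,st_,cc=cv2.connectedComponentsWithStats(m)
c=[cc[k] for k in range(1,n) if 200<cc[k][0]<230 and 215<cc[k][1]<240]
print(c)
for z in (54,56,58,60): print(z,proj(s,[575.9,168.5,z]).round(1),proj(s,[618.1,167.4,z]).round(1))
Rt=R.from_euler('z',-0.026).as_matrix()@np.array([[1,0,0],[0,-1,0],[0,0,-1.]])
print(goto([597,167.9,59],Rt))
```

```text
[array([207.5       , 226.55555556]), array([221.6       , 230.53333333])]
54 [221.6 231. ] [208.8 226.4]
56 [221.6 230.4] [208.8 225.8]
58 [221.6 229.9] [208.7 225.2]
60 [221.5 229.3] [208.7 224.7]
(array([  1.44656635, -70.89450809, 131.68918301]), array([ 0.00037152, -0.00048126,  0.0213229 ]))
```

Request:
{"fn": "apply_moves", "kwargs": {
  "increments": [
    {"xyz": [1.4, -40, 20], "dr": [0, 0, 0.021]},
    {"xyz": [1.4, -71, 40], "dr": [0, 0, 0.021]},
    {"xyz": [1.4, -71, 70], "dr": [0, 0, 0.021]},
    {"xyz": [1.4, -71, 100], "dr": [0, 0, 0.021]},
    {"xyz": [1.4, -71, 120], "dr": [0, 0, 0.021]},
    {"xyz": [1.4, -71, 131.7], "dr": [0, 0, 0.021]},
    {"xyz": [1.4, -71, 131.7], "dr": [0, 0, 0.021]},
    {"xyz": [1.4, -71, 131.7], "dr": [0, 0, 0.021]}
  ]
}}

```text
clock: 3.65
eef_pos: [597.4, 167.7, 59.6]
tool_rot: [[1.0, -0.026, 0.001], [-0.026, -1.0, -0.0], [0.001, 0.0, -1.0]]
force: [-0.0, 0.2, 0.7]
finger_gap: 93.1
```

Run:
```python
from h import *
o=st(); print(np.round(o['tool_rot'],4))
im,i=snap('wrist','w3',None,1.5); np.savez('w3.npz',**i,im=im)
snap('side','s3',(170,180,290,270),6)
```

```text
t 3.65 p [597.4 167.7  59.6] F [-0.   0.2  0.7] M [-0.02 -0.04 -0.03] gap 93.1
[[ 9.997e-01 -2.640e-02  1.100e-03]
 [-2.640e-02 -9.997e-01 -2.000e-04]
 [ 1.100e-03  2.000e-04 -1.000e+00]]
```

View pics/w3.png

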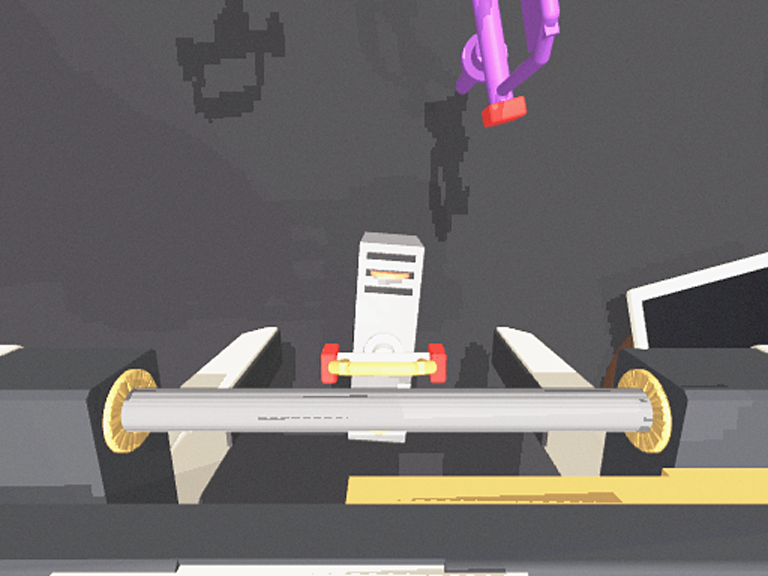

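View pics/s3.png

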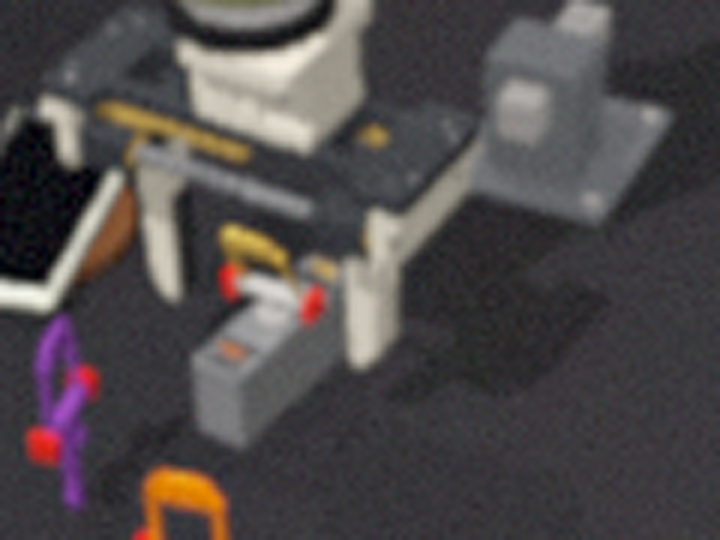

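Run:
```python
from h import *
d=np.load('w3.npz'); im=d['im']; i={k:d[k] for k in d.files}
hsv=cv2.cvtColor(im,cv2.COLOR_RGB2HSV)
m=(((hsv[...,0]<8)|(hsv[...,0]>172))&(hsv[...,1]>110)&(hsv[...,2]>80)).astype(np.uint8)
n,l,s,cc=cv2.connectedComponentsWithStats(m)
for k in range(1,n):
    if s[k,4]>8: print(s[k],cc[k].round(1), plane(i,*cc[k],56).round(1),plane(i,*cc[k],60).round(1),plane(i,*cc[k],62).round(1))
# expected projections of block faces at candidate y
for y in (166,168,170):
    print(y,[proj(i,[597-21,y+sy*6,z]).round(1).tolist() for sy in (1,-1) for z in (50,62)])
```

```text
[321  64  30  21 415] [335.6  74.2] [640.1 258.8  56. ] [639.  258.2  60. ] [638.4 257.8  62. ]
[213 229  14  27 240] [218.7 241.6] [575.2 168.8  56. ] [575.9 170.6  60. ] [576.2 171.5  62. ]
[285 229  13  26 251] [291.8 241.2] [618.4 167.9  56. ] [617.9 169.7  60. ] [617.6 170.6  62. ]
166 [[221.1, 232.6], [218.3, 240.7], [222.2, 250.6], [219.6, 260.0]]
168 [[220.9, 229.5], [218.1, 237.5], [222.0, 247.7], [219.4, 256.9]]
170 [[220.7, 226.4], [217.9, 234.1], [221.8, 244.7], [219.2, 253.7]]
```

Request:
{"fn": "apply_moves", "kwargs": {
  "increments": [
    {"xyz": [0, -0.5, 0], "dr": [0, 0, 0]},
    {"xyz": [0, -0.5, 0], "dr": [0, 0, 0]},
    {"xyz": [0, -0.5, 0], "dr": [0, 0, 0]},
    {"xyz": [0, -0.5, 0], "dr": [0, 0, 0]},
    {"xyz": [0, -0.5, 0], "dr": [0, 0, 0]},
    {"xyz": [0, -0.5, 0], "dr": [0, 0, 0]},
    {"xyz": [0, -0.5, 0], "dr": [0, 0, 0]},
    {"xyz": [0, -0.5, 0], "dr": [0, 0, 0]}
  ],
  "hand": 255
}}

```text
clock: 4.55
eef_pos: [597.5, 168.5, 60.2]
tool_rot: [[1.0, -0.026, 0.002], [-0.026, -1.0, 0.0], [0.002, -0.0, -1.0]]
force: [-1.1, 0.6, 0.7]
finger_gap: 47.5
```

Request:
{"fn": "apply_moves", "kwargs": {
  "increments": [
    {"xyz": [0, 0, -5], "dr": [0, 0, 0]},
    {"xyz": [0, 0, -15], "dr": [0, 0, 0]},
    {"xyz": [0, 0, -30], "dr": [0, 0, 0]},
    {"xyz": [0, 0, -50], "dr": [0, 0, 0]},
    {"xyz": [0, 0, -75], "dr": [0, 0, 0]},
    {"xyz": [0, 0, -100], "dr": [0, 0, 0]},
    {"xyz": [0, 0, -110], "dr": [0, 0, 0]},
    {"xyz": [0, 0, -110], "dr": [0, 0, 0]}
  ]
}}

```text
clock: 5.35
eef_pos: [598.2, 168.7, 172.3]
tool_rot: [[1.0, -0.026, 0.005], [-0.026, -1.0, 0.001], [0.005, -0.001, -1.0]]
force: [0.7, -0.7, -1.4]
finger_gap: 48.0
```

Run:
```python
from h import *
o=st(); print(np.round(o['tool_rot'],4))
im,i=snap('wrist','w4',None,1.5); np.savez('w4.npz',**i,im=im)
im,i=snap('side','s4',(150,130,290,250),5);np.savez('s4.npz',**i,im=im)
```

```text
t 5.35 p [598.2 168.7 172.3] F [ 0.7 -0.7 -1.4] M [-0.07 -0.1  -0.03] gap 48.0
[[ 0.9996 -0.0264  0.0053]
 [-0.0264 -0.9996  0.0011]
 [ 0.0053 -0.0013 -1.    ]]
```

View pics/w4.png

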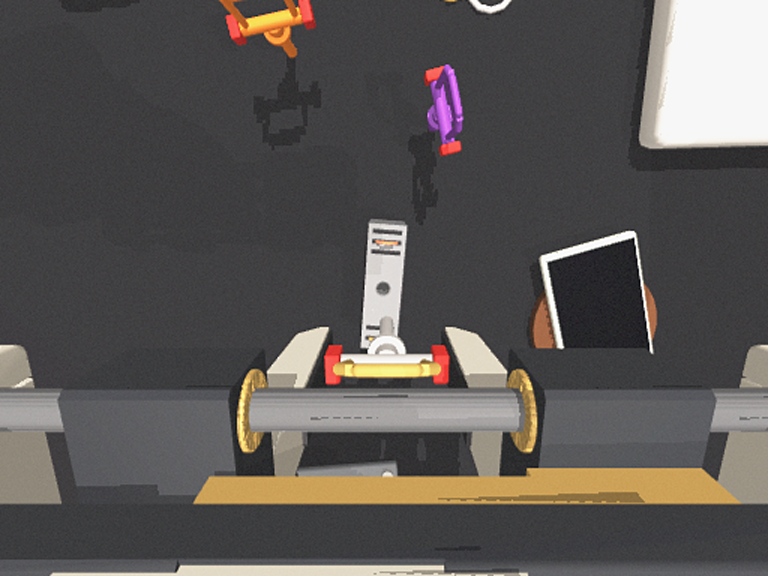

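View pics/s4.png

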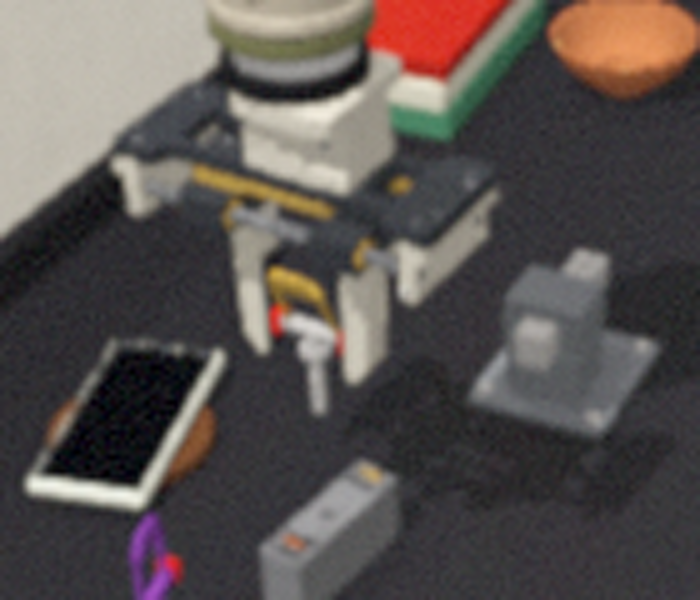

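Run:
```python
from h import *
d=np.load('w4.npz'); im=d['im']; i={k:d[k] for k in d.files}
c=im[195:260,205:310]
cv2.imwrite('pics/w4z.png',cv2.resize(c,None,fx=7,fy=7,interpolation=cv2.INTER_NEAREST)[:,:,::-1])
o=ctrl.get_obs(); Rm=np.array(o['tool_rot']);p=np.array(o['eef_pos'])
print('cam in tool',(Rm.T@(np.array(i['eye'])-p)).round(2)); print((Rm.T@np.array(i['attitude'])).round(4))
hsv=cv2.cvtColor(im,cv2.COLOR_RGB2HSV)
m=(((hsv[...,0]<8)|(hsv[...,0]>172))&(hsv[...,1]>110)&(hsv[...,2]>80)).astype(np.uint8)
n,l,s,cc=cv2.connectedComponentsWithStats(m)
for k in range(1,n):
    if s[k,4]>8 and s[k,1]>200: print(s[k],cc[k].round(1))
for dy in (-1,0,1):
  for dz in (-1,0,1):
    q=lambda x,y,z: proj(i,p+Rm@np.array([x,dy+y,3+dz+z])).round(1).tolist()
    print(dy,dz,'top front/back',q(-21,-6,-6),q(-21,6,-6),'bot',q(-21,-6,6),'tip',q(0,0,54),'collar bottom',q(0,0,14))
```

```text
cam in tool [   1.1   -66.92 -145.59]
[[ 1.00e+00 -6.00e-04  4.70e-03]
 [-5.00e-04  9.70e-01  2.43e-01]
 [-4.70e-03 -2.43e-01  9.70e-01]]
[216 230  13  27 247] [221.1 242.5]
[287 230  13  26 239] [293.7 241.9]
-1 -1 top front/back [217.3, 235.6] [218.0, 255.0] bot [220.0, 227.8] tip [254.9, 212.6] collar bottom [254.6, 232.0]
-1 0 top front/back [217.5, 234.9] [218.3, 254.2] bot [220.3, 227.2] tip [254.9, 212.2] collar bottom [254.6, 231.4]
-1 1 top front/back [217.8, 234.2] [218.5, 253.4] bot [220.5, 226.6] tip [254.9, 211.8] collar bottom [254.6, 230.8]
0 -1 top front/back [217.3, 237.2] [218.1, 256.6] bot [220.1, 229.3] tip [254.9, 213.8] collar bottom [254.6, 233.4]
0 0 top front/back [217.6, 236.5] [218.3, 255.7] bot [220.3, 228.7] tip [254.9, 213.4] collar bottom [254.6, 232.8]
0 1 top front/back [217.8, 235.8] [218.6, 254.9] bot [220.5, 228.1] tip [254.9, 213.0] collar bottom [254.6, 232.2]
1 -1 top front/back [217.4, 238.9] [218.1, 258.1] bot [220.2, 230.9] tip [254.9, 215.0] collar bottom [254.6, 234.9]
1 0 top front/back [217.6, 238.1] [218.4, 257.3] bot [220.4, 230.3] tip [254.9, 214.6] collar bottom [254.6, 234.2]
1 1 top front/back [217.9, 237.4] [218.6, 256.5] bot [220.6, 229.7] tip [254.9, 214.2] collar bottom [254.6, 233.7]
```

View pics/w4z.png

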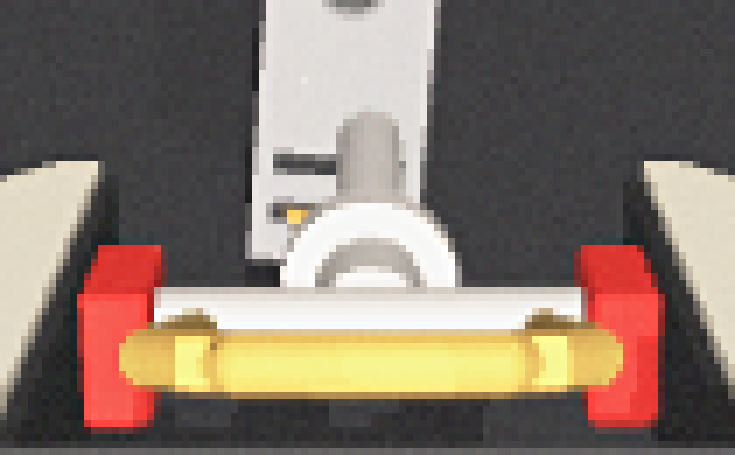

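```bash
cat >> h.py <<'E'
def Rd(yaw): return R.from_euler('z',yaw).as_matrix()@np.array([[1,0,0],[0,-1,0],[0,0,-1.]])
E
python3 - <<'E'
from h import *
for p in ([561.8,-84.6,170],[561.8,-84.6,143]):
    a,b=goto(p,Rd(0.053)); print(a.round(1),b.round(4))
E
```

```text
[-2.860e+01  2.537e+02 -1.000e-01] [ 0.0001 -0.0018 -0.0793]
[-28.7 253.7  26.9] [ 0.0001 -0.0018 -0.0793]
```

Request:
{"fn": "apply_moves", "kwargs": {
  "increments": [
    {"xyz": [-4, 40, 0], "dr": [0, -0.002, -0.02]},
    {"xyz": [-8, 80, 0], "dr": [0, -0.002, -0.04]},
    {"xyz": [-13, 120, 0], "dr": [0, -0.002, -0.06]},
    {"xyz": [-18, 160, 0], "dr": [0, -0.002, -0.079]},
    {"xyz": [-22, 200, 0], "dr": [0, -0.002, -0.079]},
    {"xyz": [-26, 235, 0], "dr": [0, -0.002, -0.079]},
    {"xyz": [-28.6, 253.7, 0], "dr": [0, -0.002, -0.079]},
    {"xyz": [-28.6, 253.7, 10], "dr": [0, -0.002, -0.079]},
    {"xyz": [-28.6, 253.7, 20], "dr": [0, -0.002, -0.079]},
    {"xyz": [-28.6, 253.7, 27], "dr": [0, -0.002, -0.079]},
    {"xyz": [-28.6, 253.7, 27], "dr": [0, -0.002, -0.079]},
    {"xyz": [-28.6, 253.7, 27], "dr": [0, -0.002, -0.079]}
  ]
}}

```text
clock: 6.65
eef_pos: [561.9, -83.4, 142.5]
tool_rot: [[0.999, 0.055, -0.001], [0.055, -0.999, 0.0], [-0.001, -0.0, -1.0]]
force: [-0.7, -0.8, -1.0]
finger_gap: 47.5
```

Run:
```python
from h import *
o=st(); print(np.round(o['tool_rot'],4))
im,i=snap('wrist','w5',None,1.5); np.savez('w5.npz',**i,im=im,p=o['eef_pos'],Rm=o['tool_rot'])
c=im[130:260,205:310]
cv2.imwrite('pics/w5z.png',cv2.resize(c,None,fx=5,fy=5,interpolation=cv2.INTER_NEAREST)[:590,:,::-1])
```

```text
t 6.65 p [561.9 -83.4 142.5] F [-0.7 -0.8 -1. ] M [ 0.03 -0.07  0.01] gap 47.5
[[ 9.985e-01  5.460e-02 -1.000e-03]
 [ 5.460e-02 -9.985e-01  4.000e-04]
 [-1.000e-03 -4.000e-04 -1.000e+00]]
```

View pics/w5z.png

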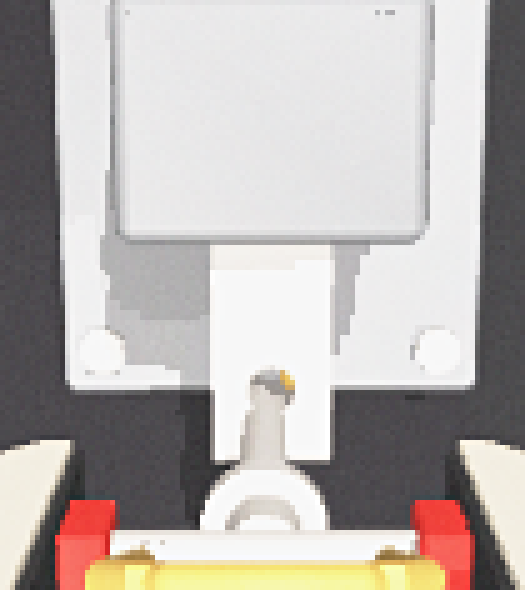

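Run:
```python
from h import *
d=np.load('w5.npz'); im=d['im']; i={k:d[k] for k in d.files}; p=i['p'];Rm=i['Rm']
def inT(u,v,zt):
    e,dd=ray(i,u,v); e=Rm.T@(e-p); dd=Rm.T@dd; return (e+dd*(zt-e[2])/dd[2]).round(2)
hsv=cv2.cvtColor(im,cv2.COLOR_RGB2HSV)
m=(((hsv[...,0]<8)|(hsv[...,0]>172))&(hsv[...,1]>110)&(hsv[...,2]>80)).astype(np.uint8)
n,l,s,cc=cv2.connectedComponentsWithStats(m)
for k in range(1,n):
    if s[k,4]>8 and s[k,1]>200: print(s[k],cc[k].round(1),inT(*cc[k],0))
z=lambda x,y:(205+(x+.5)/5-.5,130+(y+.5)/5-.5)
print('hole',inT(*z(272.5,394),76.5))
print('holetop edge',inT(*z(272.5,370),76.5))
print('shaft end L',inT(*z(213,462),76.5),'R',inT(*z(333,462),76.5),'upL',inT(*z(210,262),76.5),'upR',inT(*z(333,262),76.5))
print('block front', inT(*z(125,238),64.5),inT(*z(425,238),64.5))
q=lambda x,y,zz: ((np.array(proj(i,p+Rm@np.array([x,y,zz])))-[205,130]+.5)*5-.5).round(1)
print('tip centre',q(0,0,57),'tip front',q(0,-2.5,57),'tip right',q(2.5,0,57),'tipleft',q(-2.5,0,57),'axis@z76.5',q(0,0,76.5))
c=im[190:240,235:285].astype(float); c=np.clip((c-90)/165,0,1)**1.5*255
cv2.imwrite('pics/w5y.png',cv2.resize(c.astype(np.uint8),None,fx=11,fy=11,interpolation=cv2.INTER_NEAREST)[:,:,::-1])
```

```text
[216 230  13  27 245] [221.1 242.5] [-20.36  -1.52   0.  ]
[287 230  13  26 245] [293.8 242.1] [21.59 -1.74  0.  ]
hole [ 2.08  1.77 76.5 ]
holetop edge [ 2.07 -2.51 76.5 ]
shaft end L [-8.21 14.1  76.5 ] R [12.6 14.1 76.5] upL [ -8.4  -21.28  76.5 ] upR [ 12.14 -21.29  76.5 ]
block front [-21.24 -27.6   64.5 ] [ 25.91 -27.62  64.5 ]
tip centre [260.1 420.3] tip front [260.1 405. ] tip right [276.  420.3] tipleft [244.1 420.3] axis@z76.5 [260.3 384.1]
```

View pics/w5y.png

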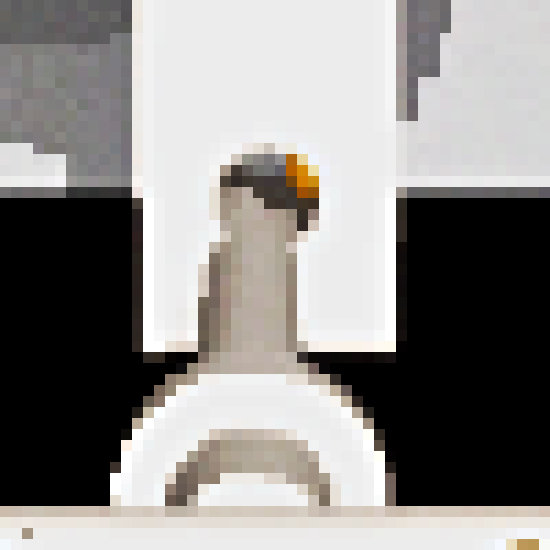

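Request:
{"fn": "apply_moves", "kwargs": {
  "increments": [
    {"xyz": [1.4, 1.2, 3], "dr": [0, -0.001, 0.001]},
    {"xyz": [1.4, 1.2, 8], "dr": [0, -0.001, 0.001]},
    {"xyz": [1.4, 1.2, 13], "dr": [0, -0.001, 0.001]},
    {"xyz": [1.4, 1.2, 16], "dr": [0, -0.001, 0.001]},
    {"xyz": [1.4, 1.2, 16], "dr": [0, -0.001, 0.001]},
    {"xyz": [1.4, 1.2, 16], "dr": [0, -0.001, 0.001]}
  ]
}}

```text
clock: 7.3
eef_pos: [563.5, -84.7, 126.7]
tool_rot: [[0.999, 0.053, -0.002], [0.053, -0.999, 0.0], [-0.002, -0.0, -1.0]]
force: [-0.1, 0.8, -0.4]
finger_gap: 48.0
```

Run:
```python
from h import *
o=st(); print(np.round(o['tool_rot'],4))
im,i=snap('wrist','w6',None,1.5); np.savez('w6.npz',**i,im=im,p=o['eef_pos'],Rm=o['tool_rot'])
c=im[190:240,235:285].astype(float); c=np.clip((c-90)/165,0,1)**1.5*255
cv2.imwrite('pics/w6y.png',cv2.resize(c.astype(np.uint8),None,fx=11,fy=11,interpolation=cv2.INTER_NEAREST)[:,:,::-1])
for k in range(4): st(); ctrl.read_camera('top')
```

```text
t 7.3 p [563.5 -84.7 126.7] F [-0.1  0.8 -0.4] M [-0.05 -0.06 -0.01] gap 48.0
[[ 9.986e-01  5.330e-02 -1.600e-03]
 [ 5.330e-02 -9.986e-01  2.000e-04]
 [-1.600e-03 -3.000e-04 -1.000e+00]]
t 7.35 p [563.6 -84.8 126.8] F [ 0.4 -0.1  0. ] M [-0.03 -0.04  0.  ] gap 47.8
t 7.4 p [563.6 -84.8 126.9] F [-0.3 -0.2 -0.9] M [-0.06 -0.08  0.03] gap 48.0
t 7.45 p [563.6 -84.8 127. ] F [-0.4  0.1 -0.6] M [-0.05 -0.04  0.03] gap 47.5
t 7.5 p [563.6 -84.8 127. ] F [ 0.   0.1 -0.7] M [ 0.01 -0.05  0.01] gap 47.7
```

View pics/w6y.png

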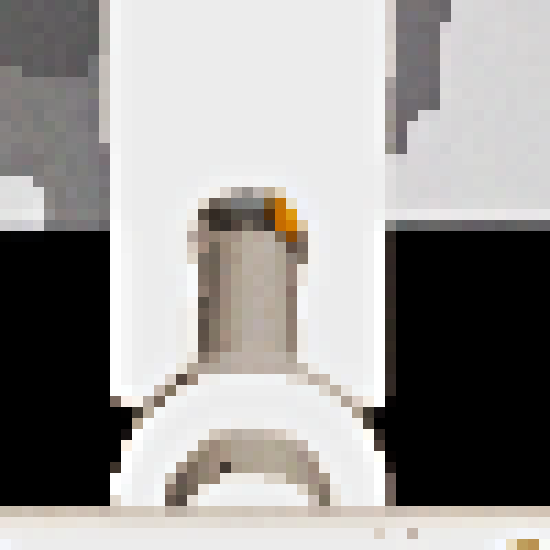

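Request:
{"fn": "apply_moves", "kwargs": {
  "increments": [
    {"xyz": [0, 0, 2], "dr": [0, -0.001, 0]},
    {"xyz": [0, 0, 4], "dr": [0, -0.001, 0]},
    {"xyz": [0, 0, 5], "dr": [0, -0.001, 0]},
    {"xyz": [0, 0, 5], "dr": [0, -0.001, 0]}
  ]
}}

```text
clock: 7.95
eef_pos: [563.5, -84.8, 121.7]
tool_rot: [[0.999, 0.053, -0.002], [0.053, -0.999, 0.0], [-0.002, -0.0, -1.0]]
force: [0.7, 0.1, -0.6]
finger_gap: 47.4
```

Request:
{"fn": "apply_moves", "kwargs": {
  "increments": [
    {"xyz": [0, 0, 1], "dr": [0, -0.001, 0]},
    {"xyz": [0, 0, 2], "dr": [0, -0.001, 0]},
    {"xyz": [0, 0, 3], "dr": [0, -0.001, 0]},
    {"xyz": [0, 0, 3], "dr": [0, -0.001, 0]}
  ]
}}

```text
clock: 8.35
eef_pos: [563.4, -84.7, 118.6]
tool_rot: [[0.999, 0.053, -0.004], [0.053, -0.999, 0.0], [-0.004, -0.0, -1.0]]
force: [0.0, 0.8, -1.3]
finger_gap: 47.6
```

Request:
{"fn": "apply_moves", "kwargs": {
  "increments": [
    {"xyz": [0, 0, 1], "dr": [0, 0.004, 0]},
    {"xyz": [0, 0, 2], "dr": [0, 0.004, 0]},
    {"xyz": [0, 0, 3], "dr": [0, 0.004, 0]},
    {"xyz": [0, 0, 4], "dr": [0, 0.004, 0]},
    {"xyz": [0, 0, 4], "dr": [0, 0.004, 0]}
  ]
}}

```text
clock: 8.85
eef_pos: [563.2, -84.8, 114.5]
tool_rot: [[0.999, 0.053, -0.0], [0.053, -0.999, 0.0], [-0.0, -0.0, -1.0]]
force: [-0.0, 0.1, -0.8]
finger_gap: 47.5
```

Request:
{"fn": "apply_moves", "kwargs": {
  "increments": [
    {"xyz": [0, 0, 1], "dr": [0, 0, 0]},
    {"xyz": [0, 0, 2], "dr": [0, 0, 0]},
    {"xyz": [0, 0, 3], "dr": [0, 0, 0]},
    {"xyz": [0, 0, 3], "dr": [0, 0, 0]}
  ]
}}

```text
clock: 9.25
eef_pos: [562.6, -84.9, 111.1]
tool_rot: [[0.999, 0.053, -0.001], [0.053, -0.999, 0.0], [-0.001, -0.0, -1.0]]
force: [-2.0, 0.2, -1.1]
finger_gap: 47.8
```

Request:
{"fn": "apply_moves", "kwargs": {
  "increments": [
    {"xyz": [-0.3, 0, 0], "dr": [0, 0, 0]},
    {"xyz": [-0.3, 0, 0], "dr": [0, 0, 0]}
  ]
}}

```text
clock: 9.45
eef_pos: [562.4, -84.9, 111.0]
tool_rot: [[0.999, 0.053, -0.001], [0.053, -0.999, 0.0], [-0.001, -0.0, -1.0]]
force: [-0.5, -0.3, -1.1]
finger_gap: 47.3
```

Run:
```python
from h import *
for k in range(3): st(); ctrl.read_camera('top')
o=st(); print(np.round(o['tool_rot'],4))
```

```text
t 9.45 p [562.4 -84.9 111. ] F [-0.5 -0.3 -1.1] M [-0.14  0.23  0.04] gap 47.3
t 9.5 p [562.4 -84.9 111.1] F [-0.6 -0.2 -1.6] M [-0.12  0.24  0.02] gap 47.7
t 9.55 p [562.4 -84.9 111.1] F [-0.3  0.2 -2.3] M [-0.14  0.26  0.01] gap 47.9
t 9.6 p [562.4 -84.9 111.1] F [-0.8 -0.2 -1.4] M [-0.17  0.24 -0.03] gap 47.4
[[ 9.986e-01  5.320e-02 -1.200e-03]
 [ 5.320e-02 -9.986e-01  1.000e-04]
 [-1.200e-03 -2.000e-04 -1.000e+00]]
```

Request:
{"fn": "apply_moves", "kwargs": {
  "increments": [
    {"xyz": [-0.3, 0, 1], "dr": [0, 0.001, 0]},
    {"xyz": [-0.3, 0, 2], "dr": [0, 0.001, 0]},
    {"xyz": [-0.3, 0, 3], "dr": [0, 0.001, 0]},
    {"xyz": [-0.3, 0, 3], "dr": [0, 0.001, 0]}
  ]
}}

```text
clock: 10.0
eef_pos: [562.2, -84.8, 107.9]
tool_rot: [[0.999, 0.053, -0.0], [0.053, -0.999, 0.0], [-0.0, -0.0, -1.0]]
force: [-1.1, 0.9, -2.2]
finger_gap: 47.8
```

Run:
```python
from h import *
st()
```

```text
t 10.0 p [562.2 -84.8 107.9] F [-1.1  0.9 -2.2] M [0.05 0.13 0.06] gap 47.8
```

Request:
{"fn": "apply_moves", "kwargs": {
  "increments": [
    {"xyz": [-0.2, 0, 1], "dr": [0, 0, 0]},
    {"xyz": [-0.2, 0, 2], "dr": [0, 0, 0]},
    {"xyz": [-0.2, 0, 3], "dr": [0, 0, 0]},
    {"xyz": [-0.2, 0, 4], "dr": [0, 0, 0]},
    {"xyz": [-0.2, 0, 4], "dr": [0, 0, 0]}
  ]
}}

```text
clock: 10.5
eef_pos: [562.1, -84.7, 103.8]
tool_rot: [[0.999, 0.053, -0.0], [0.053, -0.999, 0.0], [0.0, -0.0, -1.0]]
force: [-0.0, -0.4, -1.7]
finger_gap: 47.6
```

Run:
```python
from h import *
st()
```

```text
t 10.5 p [562.1 -84.7 103.8] F [-0.  -0.4 -1.7] M [ 0.04 -0.03 -0.02] gap 47.6
```

Request:
{"fn": "apply_moves", "kwargs": {
  "increments": [
    {"xyz": [0, 0, 1], "dr": [0, 0, 0]},
    {"xyz": [0, 0, 2], "dr": [0, 0, 0]},
    {"xyz": [0, 0, 3], "dr": [0, 0, 0]},
    {"xyz": [0, 0, 4], "dr": [0, 0, 0]},
    {"xyz": [0, 0, 5], "dr": [0, 0, 0]},
    {"xyz": [0, 0, 6], "dr": [0, 0, 0]},
    {"xyz": [0, 0, 6], "dr": [0, 0, 0]}
  ]
}}

```text
clock: 11.2
eef_pos: [562.1, -84.7, 97.6]
tool_rot: [[0.999, 0.053, -0.0], [0.053, -0.999, 0.001], [-0.0, -0.001, -1.0]]
force: [0.7, -0.2, -1.6]
finger_gap: 47.4
```

Run:
```python
from h import *
st()
im,i=snap('wrist','w7',(190,150,330,290),4)
im,i=snap('side','s7',(190,120,330,220),5)
```

```text
t 11.2 p [562.1 -84.7  97.6] F [ 0.7 -0.2 -1.6] M [ 0.02 -0.08  0.02] gap 47.4
```

View pics/w7.png

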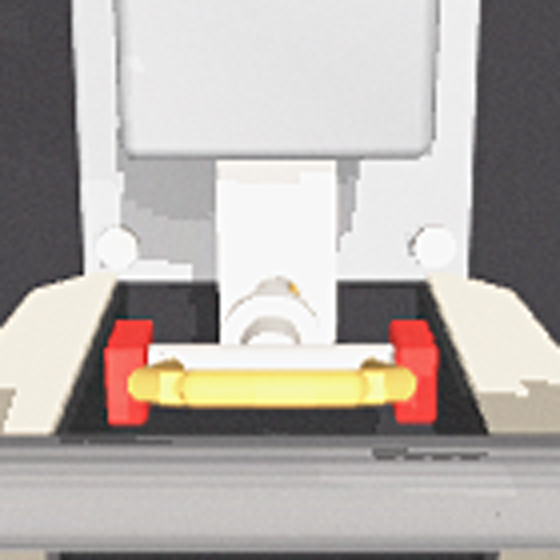

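View pics/s7.png

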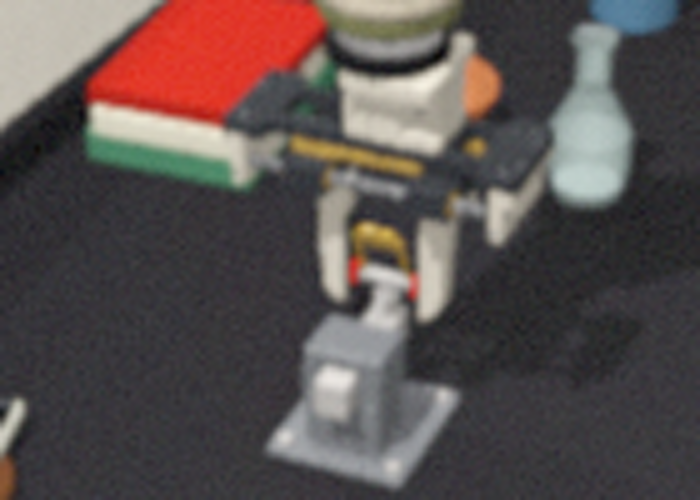

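Request:
{"fn": "apply_moves", "kwargs": {
  "increments": [
    {"xyz": [0, 0, 1], "dr": [0, 0, 0]},
    {"xyz": [0, 0, 2], "dr": [0, 0, 0]},
    {"xyz": [0, 0, 3], "dr": [0, 0, 0]},
    {"xyz": [0, 0, 4], "dr": [0, 0, 0]},
    {"xyz": [0, 0, 5], "dr": [0, 0, 0]},
    {"xyz": [0, 0, 6], "dr": [0, 0, 0]},
    {"xyz": [0, 0, 7], "dr": [0, 0, 0]},
    {"xyz": [0, 0, 8], "dr": [0, 0, 0]},
    {"xyz": [0, 0, 8], "dr": [0, 0, 0]}
  ]
}}

```text
clock: 12.2
eef_pos: [562.1, -84.7, 89.4]
tool_rot: [[0.999, 0.053, -0.0], [0.053, -0.999, 0.001], [-0.0, -0.001, -1.0]]
force: [-0.2, -0.1, -1.7]
finger_gap: 47.7
```

Run:
```python
from h import *
st()
```

```text
t 12.2 p [562.1 -84.7  89.4] F [-0.2 -0.1 -1.7] M [-0.   -0.05 -0.02] gap 47.7
```

Request:
{"fn": "apply_moves", "kwargs": {
  "increments": [
    {"xyz": [0, 0, 1], "dr": [0, 0, 0]},
    {"xyz": [0, 0, 2], "dr": [0, 0, 0]},
    {"xyz": [0, 0, 3], "dr": [0, 0, 0]},
    {"xyz": [0, 0, 4], "dr": [0, 0, 0]},
    {"xyz": [0, 0, 4], "dr": [0, 0, 0]}
  ]
}}

```text
clock: 12.7
eef_pos: [562.1, -84.7, 85.2]
tool_rot: [[0.999, 0.053, -0.0], [0.053, -0.999, 0.001], [-0.0, -0.001, -1.0]]
force: [0.6, 1.1, -1.9]
finger_gap: 47.5
```

Run:
```python
from h import *
st()
```

```text
t 12.7 p [562.1 -84.7  85.2] F [ 0.6  1.1 -1.9] M [-0.01 -0.05 -0.09] gap 47.5
```

Request:
{"fn": "apply_moves", "kwargs": {
  "increments": [
    {"xyz": [0, 0, 0.5], "dr": [0, 0, 0]},
    {"xyz": [0, 0, 1], "dr": [0, 0, 0]},
    {"xyz": [0, 0, 1], "dr": [0, 0, 0]}
  ]
}}

```text
clock: 13.0
eef_pos: [562.1, -84.7, 84.2]
tool_rot: [[0.999, 0.053, -0.0], [0.053, -0.999, 0.001], [-0.0, -0.001, -1.0]]
force: [-0.6, -0.1, -0.9]
finger_gap: 47.4
```

Run:
```python
from h import *
st()
```

```text
t 13.0 p [562.1 -84.7  84.2] F [-0.6 -0.1 -0.9] M [ 0.04 -0.01  0.01] gap 47.4
```

Request:
{"fn": "apply_moves", "kwargs": {
  "increments": [
    {"xyz": [0, 0, 0.5], "dr": [0, 0, 0]},
    {"xyz": [0, 0, 0.8], "dr": [0, 0, 0]},
    {"xyz": [0, 0, 0.8], "dr": [0, 0, 0]}
  ]
}}

```text
clock: 13.3
eef_pos: [562.1, -84.7, 84.0]
tool_rot: [[0.999, 0.053, 0.0], [0.053, -0.999, 0.0], [0.0, -0.0, -1.0]]
force: [-3.3, 1.2, 8.9]
finger_gap: 47.4
```

Run:
```python
from h import *
st()
```

```text
t 13.3 p [562.1 -84.7  84. ] F [-3.3  1.2  8.9] M [-0.06  0.58 -0.  ] gap 47.4
```

Run:
```python
from h import *
im,i=snap('wrist','w8',(190,150,330,290),4)
np.savez('w8.npz',**i,im=im)
im,i=snap('side','s8',(200,130,310,220),6)
st()
```

```text
t 13.4 p [562.1 -84.7  84. ] F [-2.1 -0.6  8.5] M [0.05 0.57 0.05] gap 47.9
```

View pics/w8.png

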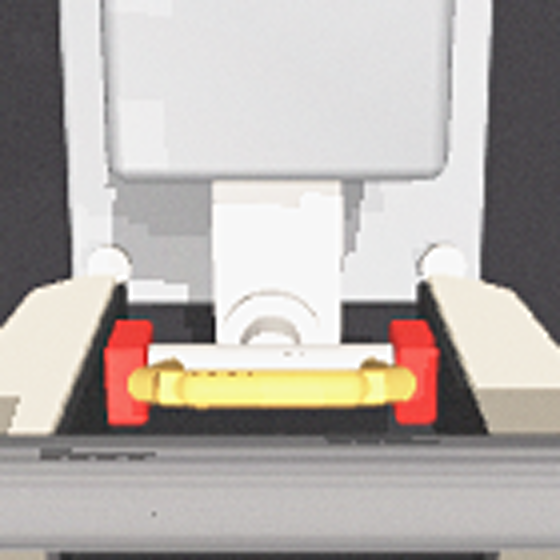

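View pics/s8.png

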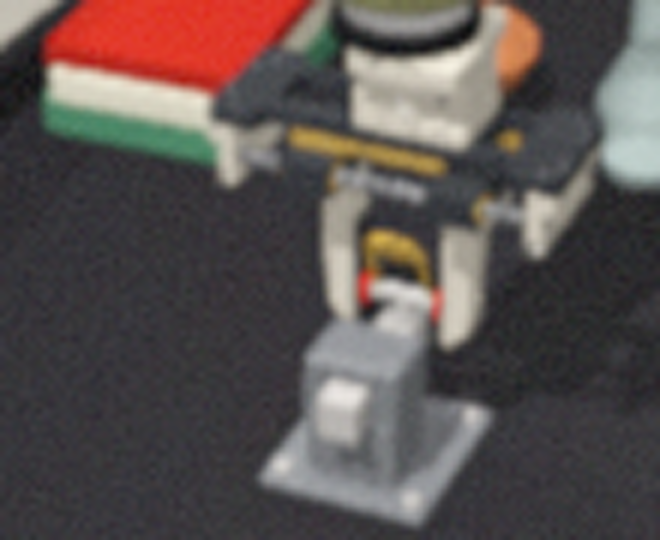

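Request:
{"fn": "apply_moves", "kwargs": {
  "increments": [
    {"xyz": [-0.2, 0, 0.7], "dr": [0, 0, 0]},
    {"xyz": [-0.2, 0, 0.7], "dr": [0, 0, 0]},
    {"xyz": [-0.2, 0, 0.7], "dr": [0, 0, 0]}
  ]
}}

```text
clock: 13.7
eef_pos: [562.1, -84.7, 84.0]
tool_rot: [[0.999, 0.053, 0.001], [0.053, -0.999, 0.0], [0.001, -0.0, -1.0]]
force: [-2.7, 0.0, 8.4]
finger_gap: 47.2
```

Run:
```python
from h import *
st(); ctrl.read_camera('side'); o=st(); print(np.round(o['tool_rot'],4))
```

```text
t 13.7 p [562.1 -84.7  84. ] F [-2.7  0.   8.4] M [0.03 0.46 0.03] gap 47.2
t 13.75 p [562.1 -84.7  84. ] F [-2.   0.2  8.5] M [ 0.05  0.5  -0.01] gap 47.6
[[ 9.986e-01  5.340e-02  8.000e-04]
 [ 5.340e-02 -9.986e-01  0.000e+00]
 [ 8.000e-04  0.000e+00 -1.000e+00]]
```

Run:
```python
from h import *
s=ctrl.camera_info('side'); im=ctrl.read_camera('side')
hsv=cv2.cvtColor(im,cv2.COLOR_RGB2HSV)
m=(((hsv[...,0]<8)|(hsv[...,0]>172))&(hsv[...,1]>120)&(hsv[...,2]>80)).astype(np.uint8)
n,l,st_,cc=cv2.connectedComponentsWithStats(m)
print([(cc[k].round(1),st_[k,4]) for k in range(1,n) if 240<cc[k][0]<290 and 160<cc[k][1]<200])
x=np.array([np.cos(.053),np.sin(.053),0])
for z in (78,80,82,84): print(z,[proj(s,np.array([562.1,-84.7,z])+k*x).round(1) for k in (21,-21)])
st()
```

```text
[(array([260.3, 177.8]), np.int32(9)), (array([272. , 178.5]), np.int32(2)), (array([272. , 181.5]), np.int32(2))]
78 [array([260.9, 177.8]), array([273.3, 180.8])]
80 [array([260.8, 177.3]), array([273.4, 180.3])]
82 [array([260.8, 176.7]), array([273.4, 179.7])]
84 [array([260.8, 176.2]), array([273.4, 179.2])]
t 13.8 p [562.  -84.7  84. ] F [-1.9  0.3  8.5] M [ 0.08  0.51 -0.02] gap 47.7
```

Run:
```python
from h import *
d=np.load('w8.npz'); i={k:d[k] for k in d.files}
o=ctrl.get_obs(); p=np.array([562.1,-84.7,84.0]);Rm=np.array(o['tool_rot'])
c=np.array([0,0,4.0])
for a in (0,.2,.3,.4,.5,.6):
    q=lambda r,t: ((proj(i,p+Rm@(c+[14.5,-r*np.sin(a)-t*np.cos(a),-r*np.cos(a)+t*np.sin(a)]))-[190,150]+.5)*4).round(0)
    print(a,'end46',q(46,0),'end front',q(46,2),'r34',q(34,0),'r34+',q(34,1.5),'hinge',q(0,0))
```

```text
0 end46 [402. 551.] end front [403. 534.] r34 [390. 491.] r34+ [390. 480.] hinge [366. 370.]
0.2 end46 [404. 469.] end front [404. 450.] r34 [391. 436.] r34+ [391. 423.] hinge [366. 370.]
0.3 end46 [404. 425.] end front [404. 406.] r34 [391. 407.] r34+ [391. 394.] hinge [366. 370.]
0.4 end46 [403. 381.] end front [403. 362.] r34 [391. 377.] r34+ [391. 364.] hinge [366. 370.]
0.5 end46 [402. 337.] end front [402. 318.] r34 [390. 348.] r34+ [390. 335.] hinge [366. 370.]
0.6 end46 [401. 294.] end front [400. 276.] r34 [389. 319.] r34+ [389. 307.] hinge [366. 370.]
```

Request:
{"fn": "apply_moves", "kwargs": {
  "increments": [
    {"xyz": [0, 0, 0], "dr": [0, -0.001, 0]},
    {"xyz": [0, 0, 0], "dr": [0, -0.001, 0]}
  ]
}}

```text
clock: 14.0
eef_pos: [562.1, -84.7, 84.1]
tool_rot: [[0.999, 0.053, -0.0], [0.053, -0.999, -0.0], [-0.0, 0.0, -1.0]]
force: [-0.5, 0.9, 2.5]
finger_gap: 47.9
```

Request:
{"fn": "apply_moves", "kwargs": {
  "increments": [
    {"xyz": [0, 0, 0], "dr": [0, 0, 0]},
    {"xyz": [0, 0, 0], "dr": [0, 0, 0]},
    {"xyz": [0, 0, 0], "dr": [0, 0, 0]},
    {"xyz": [0, 0, 0], "dr": [0, 0, 0]}
  ],
  "hand": 70
}}

```text
clock: 14.4
eef_pos: [562.1, -84.7, 84.0]
tool_rot: [[0.999, 0.053, -0.0], [0.053, -0.999, -0.0], [-0.0, 0.0, -1.0]]
force: [0.1, -0.8, -0.4]
finger_gap: 67.3
```

Run:
```python
from h import *
o=st(); print(np.round(o['tool_rot'],4))
im,i=snap('wrist','w9',(170,150,350,290),4)
```

```text
t 14.4 p [562.1 -84.7  84. ] F [ 0.1 -0.8 -0.4] M [-0.07 -0.07 -0.05] gap 67.3
[[ 9.986e-01  5.340e-02 -1.000e-04]
 [ 5.340e-02 -9.986e-01 -0.000e+00]
 [-1.000e-04  0.000e+00 -1.000e+00]]
```

View pics/w9.png

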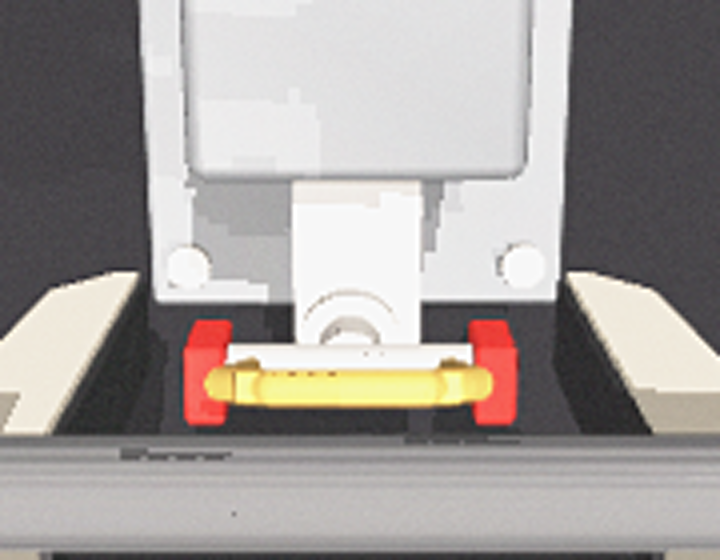

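Request:
{"fn": "apply_moves", "kwargs": {
  "increments": [
    {"xyz": [0, 0, -15], "dr": [0, 0, 0]},
    {"xyz": [0, 0, -40], "dr": [0, 0, 0]},
    {"xyz": [0, 0, -65], "dr": [0, 0, 0]},
    {"xyz": [0, 0, -76], "dr": [0, 0, 0]},
    {"xyz": [0, 0, -76], "dr": [0, 0, 0]}
  ]
}}

```text
clock: 14.95
eef_pos: [562.9, -84.9, 161.3]
tool_rot: [[0.999, 0.053, 0.003], [0.053, -0.999, -0.0], [0.003, 0.001, -1.0]]
force: [-0.3, 0.1, -0.1]
finger_gap: 67.7
```

Request:
{"fn": "apply_moves", "kwargs": {
  "increments": [
    {"xyz": [0, -20, 0], "dr": [0, 0, 0]},
    {"xyz": [0, -34, 0], "dr": [0, 0, 0]},
    {"xyz": [0, -34, 0], "dr": [0, 0, 0]},
    {"xyz": [0, -34, 0], "dr": [0, 0, 0]},
    {"xyz": [0, -34, 0], "dr": [0, 0, 0]},
    {"xyz": [0, -34, 0], "dr": [0, 0, 0]},
    {"xyz": [0, -34, 0], "dr": [0, 0, 0]},
    {"xyz": [0, -34, 0], "dr": [0, 0, 0]}
  ],
  "hand": 255
}}

```text
clock: 15.75
eef_pos: [561.1, -51.3, 161.3]
tool_rot: [[0.999, 0.053, 0.003], [0.053, -0.999, -0.0], [0.003, 0.001, -1.0]]
force: [0.8, 1.2, 0.4]
finger_gap: 8.2
```

Run:
```python
from h import *
o=st(); print(np.round(o['tool_rot'],4))
im,i=snap('wrist','w10',None,1.5); np.savez('w10.npz',**i,im=im,p=o['eef_pos'],Rm=o['tool_rot'])
im,i=snap('side','s10',(200,110,330,220),5)
```

```text
t 15.75 p [561.1 -51.3 161.3] F [0.8 1.2 0.4] M [-0.04 -0.06 -0.05] gap 8.2
[[ 9.986e-01  5.250e-02  2.600e-03]
 [ 5.250e-02 -9.986e-01 -5.000e-04]
 [ 2.600e-03  6.000e-04 -1.000e+00]]
```

View pics/w10.png

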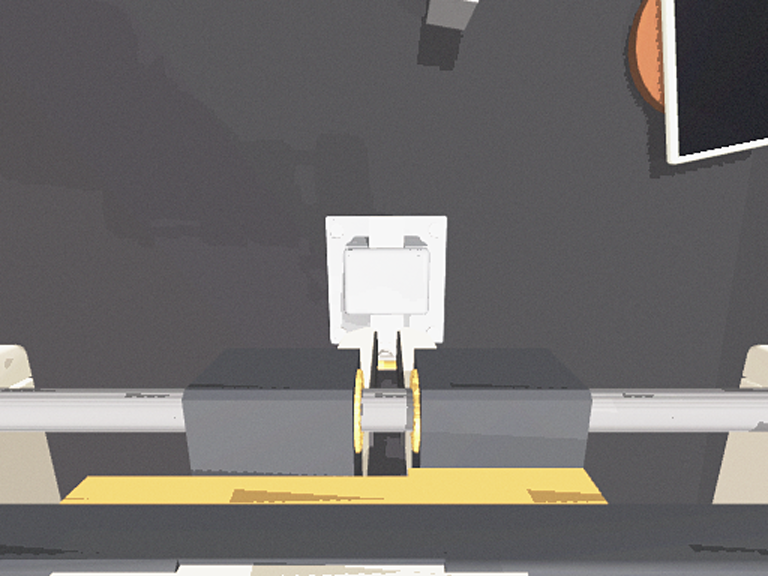

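View pics/s10.png

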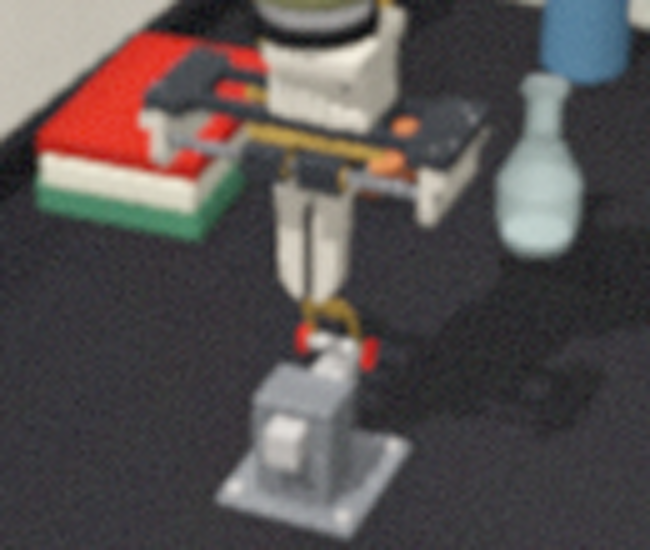

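```bash
cat > path.py <<'E'
from h import *
H=np.array([562.1,-84.7,80.0]); RT=Rd(0.053)
def tgt(Y,h):  # TCP at Y toward free end, tip height h over hinge
    return H+RT[:,1]*Y+np.array([0,0,h+22])
def out(l):
    for Y,h in l:
        a,b=goto(tgt(Y,h),RT); print('Y%.1f h%.1f'%(Y,h),a.round(1).tolist(),b.round(4).tolist())
E
python3 - <<'E'
from path import *
l=[(-33,37)]
l+=[(y,37) for y in (-25,-20,-15,-10)]
for t in (0,.2,.4,.6,.8,.9): l.append((39*np.sin(t)-2*np.cos(t)-7.5,39*np.cos(t)+2*np.sin(t)))
out(l)
E
```

```text
Y-33.0 h37.0 [-0.8, 0.5, 22.3] [0.0006, -0.0026, -0.0002]
Y-25.0 h37.0 [-0.8, 8.5, 22.3] [0.0006, -0.0026, -0.0002]
Y-20.0 h37.0 [-0.8, 13.5, 22.3] [0.0006, -0.0026, -0.0002]
Y-15.0 h37.0 [-0.8, 18.5, 22.3] [0.0006, -0.0026, -0.0002]
Y-10.0 h37.0 [-0.8, 23.5, 22.3] [0.0006, -0.0026, -0.0002]
Y-9.5 h39.0 [-0.8, 24.0, 20.3] [0.0006, -0.0026, -0.0002]
Y-1.7 h38.6 [-0.8, 31.8, 20.7] [0.0006, -0.0026, -0.0002]
Y5.8 h36.7 [-0.8, 39.4, 22.6] [0.0006, -0.0026, -0.0002]
Y12.9 h33.3 [-0.8, 46.4, 26.0] [0.0006, -0.0026, -0.0002]
Y19.1 h28.6 [-0.8, 52.6, 30.7] [0.0006, -0.0026, -0.0002]
Y21.8 h25.8 [-0.8, 55.3, 33.5] [0.0006, -0.0026, -0.0002]
```

Request:
{"fn": "apply_moves", "kwargs": {
  "increments": [
    {"xyz": [-0.8, 0.5, 12], "dr": [0, -0.003, 0]},
    {"xyz": [-0.8, 0.5, 22.3], "dr": [0, -0.003, 0]},
    {"xyz": [-0.8, 0.5, 22.3], "dr": [0, -0.003, 0]},
    {"xyz": [-0.8, 5, 22.3], "dr": [0, -0.003, 0]},
    {"xyz": [-0.8, 9, 22.3], "dr": [0, -0.003, 0]},
    {"xyz": [-0.8, 13.5, 22.3], "dr": [0, -0.003, 0]},
    {"xyz": [-0.8, 18.5, 22], "dr": [0, -0.003, 0]},
    {"xyz": [-0.8, 24, 21.5], "dr": [0, -0.003, 0]},
    {"xyz": [-0.8, 24, 21.5], "dr": [0, -0.003, 0]}
  ]
}}

```text
clock: 16.75
eef_pos: [561.7, -76.4, 140.0]
tool_rot: [[0.999, 0.051, -0.0], [0.051, -0.999, -0.001], [-0.0, 0.001, -1.0]]
force: [-0.4, 1.9, 0.4]
finger_gap: 0.7
```

Run:
```python
from path import *
st()
im,i=snap('side','s11',(200,110,330,220),5)
l=[]
for t in (.2,.4,.6,.8,1.0,1.1): l.append((39*np.sin(t)-2*np.cos(t)-7.5,39*np.cos(t)+2*np.sin(t)))
out(l)
```

```text
t 16.75 p [561.7 -76.4 140. ] F [-0.4  1.9  0.4] M [ 0.08 -0.1  -0.02] gap 0.7
Y-1.7 h38.6 [0.0, 7.1, -0.7] [0.0009, 0.0002, -0.0012]
Y5.8 h36.7 [0.0, 14.6, 1.2] [0.0009, 0.0002, -0.0012]
Y12.9 h33.3 [0.0, 21.7, 4.6] [0.0009, 0.0002, -0.0012]
Y19.1 h28.6 [0.1, 27.9, 9.3] [0.0009, 0.0002, -0.0012]
Y24.2 h22.8 [0.1, 33.0, 15.2] [0.0009, 0.0002, -0.0012]
Y26.3 h19.5 [0.1, 35.1, 18.5] [0.0009, 0.0002, -0.0012]
```

View pics/s11.png

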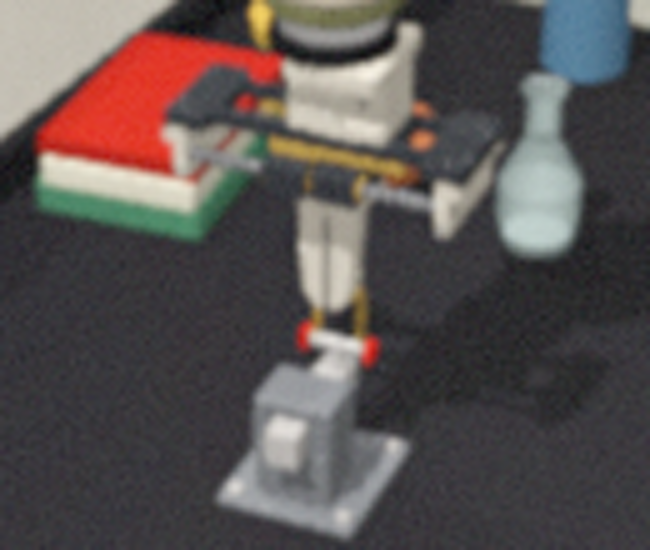

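Request:
{"fn": "apply_moves", "kwargs": {
  "increments": [
    {"xyz": [0, 3.5, -0.5], "dr": [0.001, 0, -0.001]},
    {"xyz": [0, 7, -0.7], "dr": [0.001, 0, -0.001]},
    {"xyz": [0, 11, 0.2], "dr": [0.001, 0, -0.001]},
    {"xyz": [0, 14.6, 1.2], "dr": [0.001, 0, -0.001]},
    {"xyz": [0, 18.2, 2.8], "dr": [0.001, 0, -0.001]},
    {"xyz": [0, 21.7, 4.6], "dr": [0.001, 0, -0.001]},
    {"xyz": [0, 25, 7], "dr": [0.001, 0, -0.001]},
    {"xyz": [0, 28, 9.3], "dr": [0.001, 0, -0.001]},
    {"xyz": [0, 30.5, 12.2], "dr": [0.001, 0, -0.001]},
    {"xyz": [0, 33, 15.2], "dr": [0.001, 0, -0.001]},
    {"xyz": [0, 33, 15.2], "dr": [0.001, 0, -0.001]}
  ]
}}

```text
clock: 17.9
eef_pos: [563.2, -109.4, 124.2]
tool_rot: [[0.999, 0.052, -0.001], [0.052, -0.999, 0.0], [-0.001, -0.0, -1.0]]
force: [0.4, 0.4, -1.0]
finger_gap: 0.4
```

Run:
```python
from path import *
st()
im,i=snap('side','s12',(200,110,330,220),5)
l=[]
for t in (1.1,1.2,1.3,1.4): l.append((39*np.sin(t)-2*np.cos(t)-7.5,39*np.cos(t)+2*np.sin(t)))
out(l)
```

```text
t 17.9 p [ 563.2 -109.4  124.2] F [ 0.4  0.4 -1. ] M [ 0.08 -0.15  0.04] gap 0.4
Y26.3 h19.5 [0.2, 1.9, 3.0] [-0.0001, 0.0006, -0.0005]
Y28.1 h16.0 [0.2, 3.6, 6.5] [-0.0001, 0.0006, -0.0005]
Y29.5 h12.4 [0.2, 5.1, 10.1] [-0.0001, 0.0006, -0.0005]
Y30.6 h8.6 [0.2, 6.1, 13.8] [-0.0001, 0.0006, -0.0005]
```

View pics/s12.png

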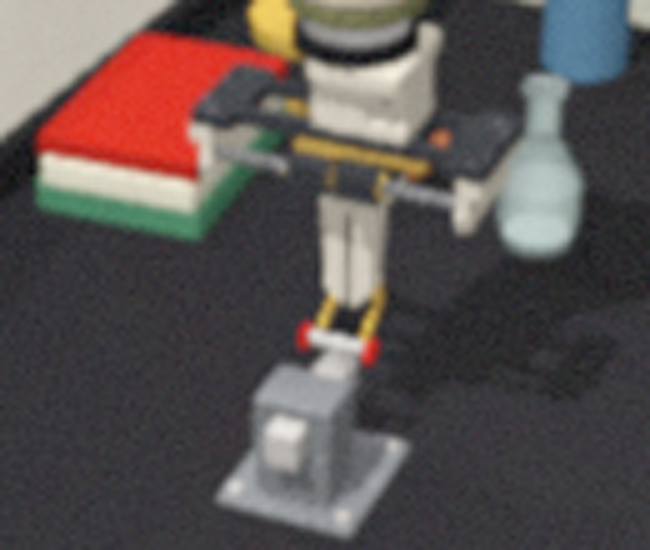

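Request:
{"fn": "apply_moves", "kwargs": {
  "increments": [
    {"xyz": [0.2, 1.9, 3], "dr": [0, 0, 0]},
    {"xyz": [0.2, 3.6, 6.5], "dr": [0, 0, 0]},
    {"xyz": [0.2, 5, 10], "dr": [0, 0, 0]},
    {"xyz": [0.2, 5, 6], "dr": [0, 0, 0]},
    {"xyz": [0.2, 10, 5], "dr": [0, 0, 0]},
    {"xyz": [0.2, 15.5, 5], "dr": [0, 0, 0]},
    {"xyz": [0.2, 15.5, 8], "dr": [0, 0, 0]},
    {"xyz": [0.2, 15.5, 12], "dr": [0, 0, 0]},
    {"xyz": [0.2, 15.5, 16], "dr": [0, 0, 0]},
    {"xyz": [0.2, 15.5, 20], "dr": [0, 0, 0]},
    {"xyz": [0.2, 15.5, 20], "dr": [0, 0, 0]}
  ]
}}

```text
clock: 19.05
eef_pos: [563.9, -124.3, 103.7]
tool_rot: [[0.999, 0.053, -0.002], [0.053, -0.999, 0.0], [-0.002, -0.0, -1.0]]
force: [0.8, 0.3, 0.2]
finger_gap: 0.5
```

Run:
```python
from path import *
st()
im,i=snap('side','s13',(200,110,330,220),5)
snap('top','t13',(220,160,310,230),8)
l=[]
for t in (1.8,2.0,2.2,2.4,2.55): l.append((39*np.sin(t)-2*np.cos(t)+7.5,39*np.cos(t)+2*np.sin(t)))
out(l)
```

```text
t 19.05 p [ 563.9 -124.3  103.7] F [0.8 0.3 0.2] M [-0.02 -0.1  -0.03] gap 0.5
Y45.9 h-6.9 [0.2, 6.3, 9.1] [-0.0004, 0.0012, -0.0001]
Y43.8 h-14.4 [0.2, 4.2, 16.6] [-0.0004, 0.0012, -0.0001]
Y40.2 h-21.3 [0.2, 0.6, 23.5] [-0.0004, 0.0012, -0.0001]
Y35.3 h-27.4 [0.2, -4.3, 29.6] [-0.0004, 0.0012, -0.0001]
Y30.9 h-31.3 [0.2, -8.7, 33.4] [-0.0004, 0.0012, -0.0001]
```

View pics/s13.png

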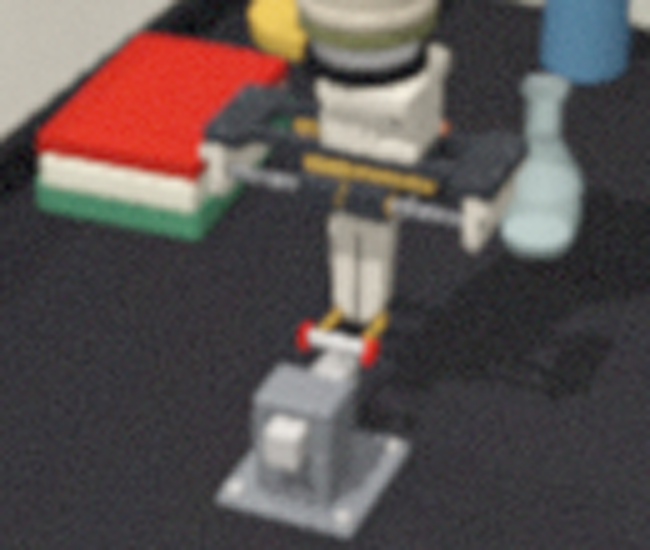

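View pics/t13.png

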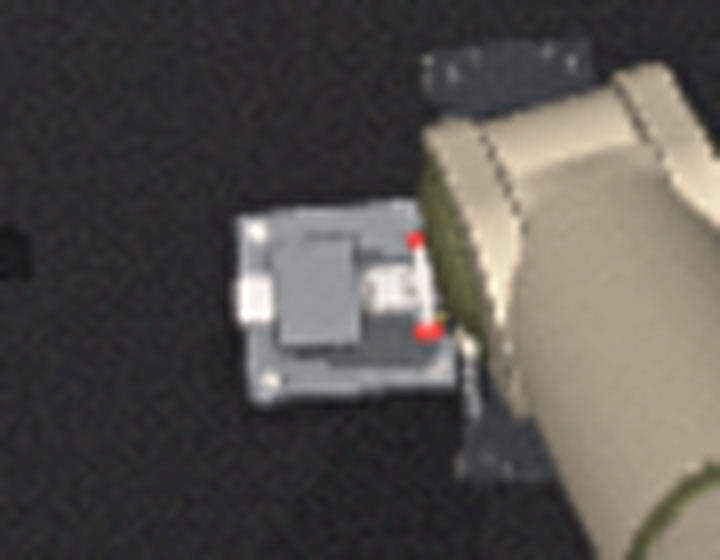

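Request:
{"fn": "apply_moves", "kwargs": {
  "increments": [
    {"xyz": [0.2, 2, 4], "dr": [0, 0.001, 0]},
    {"xyz": [0.2, 3, 8], "dr": [0, 0.001, 0]},
    {"xyz": [0.2, 3, 12], "dr": [0, 0.001, 0]},
    {"xyz": [0.2, 3, 16], "dr": [0, 0.001, 0]},
    {"xyz": [0.2, 2, 20], "dr": [0, 0.001, 0]},
    {"xyz": [0.2, 0.6, 23.5], "dr": [0, 0.001, 0]},
    {"xyz": [0.2, -2, 27], "dr": [0, 0.001, 0]},
    {"xyz": [0.2, -4.3, 30], "dr": [0, 0.001, 0]},
    {"xyz": [0.2, -4.3, 30], "dr": [0, 0.001, 0]}
  ]
}}

```text
clock: 20.05
eef_pos: [563.8, -119.5, 73.7]
tool_rot: [[0.999, 0.053, -0.001], [0.053, -0.999, 0.001], [-0.001, -0.001, -1.0]]
force: [0.1, 1.0, 1.2]
finger_gap: 0.7
```

Run:
```python
from path import *
st()
im,i=snap('side','s14',(200,110,330,220),5)
im,i=snap('wrist','w14',None,1.5)
l=[]
for t in (2.4,2.5,2.6,2.7): l.append((39*np.sin(t)-2*np.cos(t)+7.5,39*np.cos(t)+2*np.sin(t)))
out(l)
```

```text
t 20.05 p [ 563.8 -119.5   73.7] F [0.1 1.  1.2] M [-0.08 -0.13  0.  ] gap 0.7
Y35.3 h-27.4 [0.1, 0.2, -0.5] [-0.0005, 0.0005, 0.0002]
Y32.4 h-30.0 [0.1, -2.7, 2.1] [-0.0005, 0.0005, 0.0002]
Y29.3 h-32.4 [0.1, -5.8, 4.4] [-0.0005, 0.0005, 0.0002]
Y26.0 h-34.4 [0.1, -9.1, 6.5] [-0.0005, 0.0005, 0.0002]
```

View pics/s14.png

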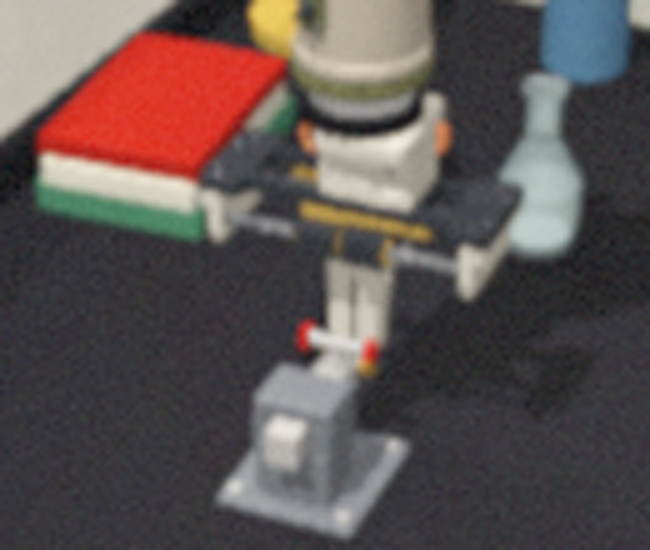

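View pics/w14.png

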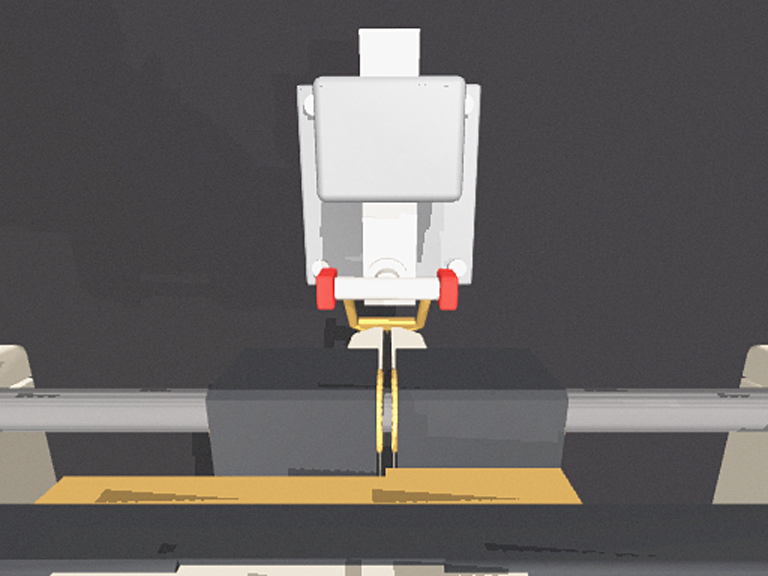

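Request:
{"fn": "apply_moves", "kwargs": {
  "increments": [
    {"xyz": [0, -2.7, 2.5], "dr": [0, 0.001, 0]},
    {"xyz": [0, -5, 4.5], "dr": [0, 0.001, 0]},
    {"xyz": [0, -7, 6], "dr": [0, 0.001, 0]},
    {"xyz": [0, -8.5, 7], "dr": [0, 0.001, 0]},
    {"xyz": [0, -8.5, 7], "dr": [0, 0.001, 0]}
  ]
}}

```text
clock: 20.65
eef_pos: [563.4, -110.9, 66.9]
tool_rot: [[0.999, 0.054, 0.0], [0.054, -0.999, 0.001], [0.0, -0.001, -1.0]]
force: [0.7, 0.4, -0.1]
finger_gap: 0.6
```

Run:
```python
from path import *
st()
im,i=snap('wrist','w15',(200,100,320,240),4)
ctrl.read_camera('top'); st()
out([(26,-34.4)])
```

```text
t 20.65 p [ 563.4 -110.9   66.9] F [ 0.7  0.4 -0.1] M [-0.1  -0.11  0.03] gap 0.6
t 20.75 p [ 563.3 -111.1   66.9] F [0.1 0.1 0.1] M [-0.01 -0.1   0.04] gap 0.5
Y26.0 h-34.4 [0.2, -0.4, -0.7] [-0.0006, -0.0002, 0.0005]
```

View pics/w15.png

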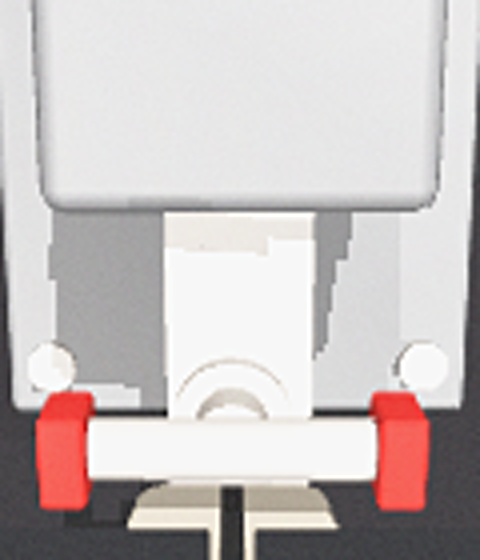

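Request:
{"fn": "apply_moves", "kwargs": {
  "increments": [
    {"xyz": [0, -0.6, 1], "dr": [0, 0, 0]},
    {"xyz": [0, -1.2, 1.5], "dr": [0, 0, 0]},
    {"xyz": [0, -1.2, 1.5], "dr": [0, 0, 0]}
  ]
}}

```text
clock: 21.05
eef_pos: [563.5, -110.3, 65.6]
tool_rot: [[0.999, 0.053, 0.001], [0.053, -0.999, 0.0], [0.001, -0.0, -1.0]]
force: [0.1, -1.3, 3.0]
finger_gap: 0.4
```

Run:
```python
from path import *
st();ctrl.read_camera('top'); st()
out([(25,-36)])
```

```text
t 21.05 p [ 563.5 -110.3   65.6] F [ 0.1 -1.3  3. ] M [-0.5  -0.16 -0.  ] gap 0.4
t 21.1 p [ 563.4 -110.3   65.6] F [ 0.5 -2.7  2.5] M [-0.61 -0.14 -0.04] gap 0.7
Y25.0 h-36.0 [0.0, -0.7, -0.4] [-0.0001, -0.0005, -0.0]
```

Request:
{"fn": "apply_moves", "kwargs": {
  "increments": [
    {"xyz": [0, 5, 0], "dr": [0, 0, 0]},
    {"xyz": [0, 15, 0], "dr": [0, 0, 0]},
    {"xyz": [0, 30, 0], "dr": [0, 0, 0]},
    {"xyz": [0, 45, -20], "dr": [0, 0, 0]},
    {"xyz": [0, 45, -60], "dr": [0, 0, 0]},
    {"xyz": [0, 45, -100], "dr": [0, 0, 0]},
    {"xyz": [0, 45, -130], "dr": [0, 0, 0]},
    {"xyz": [0, 45, -130], "dr": [0, 0, 0]}
  ]
}}

```text
clock: 21.9
eef_pos: [567.4, -157.1, 199.6]
tool_rot: [[0.999, 0.051, 0.007], [0.051, -0.999, -0.001], [0.007, 0.002, -1.0]]
force: [0.5, -0.3, -0.0]
finger_gap: 0.4
```

Run:
```python
from path import *
o=st()
im,i=snap('wrist','w16',(190,60,320,200),4); np.savez('w16.npz',**i,im=im,p=o['eef_pos'],Rm=o['tool_rot'])
im,i=snap('side','s16',(220,140,300,220),7)
r=ctrl.trace('wrist','ring_tab'); print([(x['score'],x['box']) for x in r])
```

```text
t 21.9 p [ 567.4 -157.1  199.6] F [ 0.5 -0.3 -0. ] M [ 0.01 -0.07 -0.07] gap 0.4
[(0.72, [237.8, 123.3, 269.5, 141.4])]
```

View pics/w16.png

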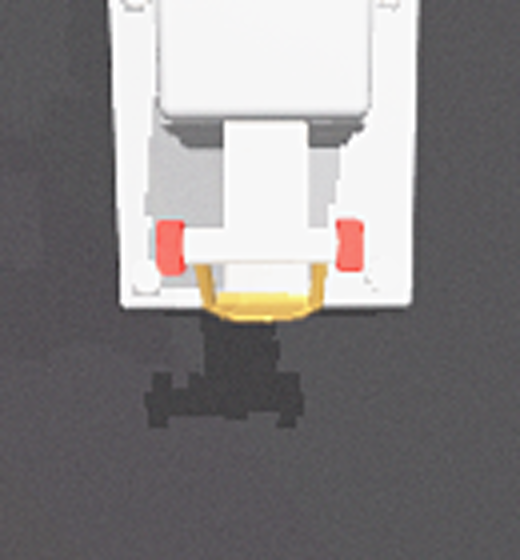

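View pics/s16.png

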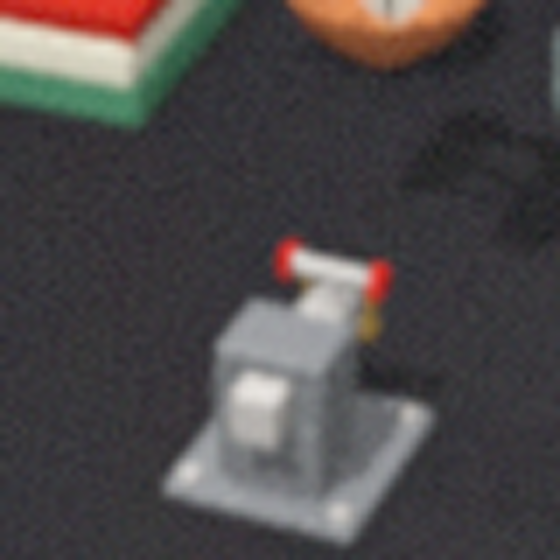

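Run:
```python
from path import *
d=np.load('w16.npz'); i={k:d[k] for k in d.files}
for t in (2.4,2.5,2.6,2.7):
    o=[]
    for r,k in ((46,0),(46,2),(46,-2)):
        P=H+RT[:,1]*(r*np.sin(t)+k*np.cos(t))+np.array([0,0,r*np.cos(t)-k*np.sin(t)]); o.append(((proj(i,P)-[190,60]+.5)*4).round(1).tolist())
    print(t,o)
print('blocks', [((proj(i,H+RT[:,0]*s*21+[0,0,dz]+RT[:,1]*yy)-[190,60]+.5)*4).round(0).tolist() for s in (-1,1) for yy,dz in ((-6,6),(6,6))])
```

```text
2.4 [[259.8, 359.6], [259.8, 353.7], [259.8, 365.4]]
2.5 [[259.8, 345.6], [259.8, 339.4], [259.8, 351.9]]
2.6 [[259.8, 331.0], [259.8, 324.5], [259.8, 337.5]]
2.7 [[259.7, 315.7], [259.7, 308.9], [259.8, 322.5]]
blocks [[167.0, 211.0], [168.0, 265.0], [350.0, 211.0], [349.0, 265.0]]
```

Run:
```python
from path import *
st(); out([(0,60),(0,16)])
```

```text
t 22.05 p [ 565.1 -156.4  195. ] F [-0.3  0.2 -0.6] M [-0.05 -0.08  0.06] gap 0.4
Y0.0 h60.0 [0.7, -71.7, 33.0] [0.0, 0.0002, -0.0012]
Y0.0 h16.0 [0.7, -71.8, 77.0] [0.0, 0.0002, -0.0012]
```

Request:
{"fn": "apply_moves", "kwargs": {
  "increments": [
    {"xyz": [0.7, -36, 16], "dr": [0, 0, -0.001]},
    {"xyz": [0.7, -72, 33], "dr": [0, 0, -0.001]},
    {"xyz": [0.7, -72, 50], "dr": [0, 0, -0.001]},
    {"xyz": [0.7, -72, 65], "dr": [0, 0, -0.001]},
    {"xyz": [0.7, -72, 77], "dr": [0, 0, -0.001]},
    {"xyz": [0.7, -72, 77], "dr": [0, 0, -0.001]},
    {"xyz": [0.7, -72, 77], "dr": [0, 0, -0.001]}
  ],
  "hand": 156
}}

```text
clock: 22.75
eef_pos: [561.8, -84.7, 117.5]
tool_rot: [[0.999, 0.052, -0.002], [0.052, -0.999, 0.0], [-0.002, -0.0, -1.0]]
force: [-0.4, 0.9, 0.2]
finger_gap: 35.9
```

Run:
```python
from path import *
st(); out([(0,8)])
im,i=snap('wrist','w17',(170,150,350,290),4)
```

```text
t 22.75 p [561.8 -84.7 117.5] F [-0.4  0.9  0.2] M [-0.02 -0.11  0.03] gap 35.9
Y0.0 h8.0 [0.3, 0.0, 7.5] [-0.0002, 0.0016, -0.0005]
```

View pics/w17.png

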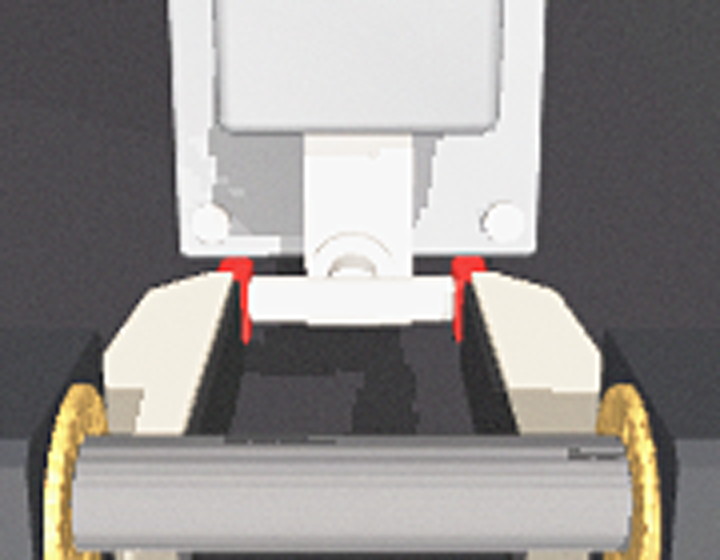

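Request:
{"fn": "apply_moves", "kwargs": {
  "increments": [
    {"xyz": [0.3, 0, 4], "dr": [0, 0.002, 0]},
    {"xyz": [0.3, 0, 7], "dr": [0, 0.002, 0]},
    {"xyz": [0.3, 0, 8], "dr": [0, 0.002, 0]},
    {"xyz": [0.3, 0, 8], "dr": [0, 0.002, 0]}
  ]
}}

```text
clock: 23.2
eef_pos: [562.4, -84.8, 110.0]
tool_rot: [[0.999, 0.052, 0.001], [0.052, -0.999, 0.0], [0.002, 0.0, -1.0]]
force: [-0.1, -1.2, 0.1]
finger_gap: 36.0
```

Request:
{"fn": "apply_moves", "kwargs": {
  "increments": [
    {"xyz": [0, 0, 0.5], "dr": [0, 0, 0]},
    {"xyz": [0, 0, 1], "dr": [0, 0, 0]},
    {"xyz": [0, 0, 1], "dr": [0, 0, 0]}
  ]
}}

```text
clock: 23.5
eef_pos: [562.6, -84.7, 109.1]
tool_rot: [[0.999, 0.052, 0.002], [0.052, -0.999, 0.0], [0.002, 0.0, -1.0]]
force: [1.1, 0.9, 0.9]
finger_gap: 35.9
```

Request:
{"fn": "apply_moves", "kwargs": {
  "increments": [
    {"xyz": [0, 0, 0.4], "dr": [0, -0.002, 0]},
    {"xyz": [0, 0, 0.8], "dr": [0, -0.002, 0]},
    {"xyz": [0, 0, 0.8], "dr": [0, -0.002, 0]}
  ]
}}

```text
clock: 23.8
eef_pos: [562.7, -84.4, 108.5]
tool_rot: [[0.999, 0.053, 0.0], [0.053, -0.999, 0.0], [0.0, -0.0, -1.0]]
force: [-0.6, 1.9, 3.6]
finger_gap: 36.2
```

Run:
```python
from path import *
st()
```

```text
t 23.8 p [562.7 -84.4 108.5] F [-0.6  1.9  3.6] M [0.33 0.01 0.04] gap 36.2
```

Request:
{"fn": "apply_moves", "kwargs": {
  "increments": [
    {"xyz": [0, 0, 0.4], "dr": [0, 0, 0]},
    {"xyz": [0, 0, 0.6], "dr": [0, 0, 0]},
    {"xyz": [0, 0, 0.6], "dr": [0, 0, 0]}
  ]
}}

```text
clock: 24.1
eef_pos: [562.7, -84.0, 108.3]
tool_rot: [[0.999, 0.053, 0.001], [0.053, -0.999, 0.0], [0.001, -0.0, -1.0]]
force: [-1.1, 1.8, 7.5]
finger_gap: 36.1
```

Run:
```python
from path import *
st(); ctrl.read_camera('side');st()
```

```text
t 24.1 p [562.7 -84.  108.3] F [-1.1  1.8  7.5] M [ 0.39  0.34 -0.01] gap 36.1
t 24.15 p [562.7 -84.  108.3] F [-2.   2.   7.5] M [0.43 0.34 0.02] gap 36.4
```

Request:
{"fn": "apply_moves", "kwargs": {
  "increments": [
    {"xyz": [0, 0, 0.6], "dr": [0, 0, 0]},
    {"xyz": [0, 0, 0.7], "dr": [0, 0, 0]},
    {"xyz": [0, 0, 0.7], "dr": [0, 0, 0]}
  ]
}}

```text
clock: 24.45
eef_pos: [562.7, -83.9, 108.3]
tool_rot: [[0.999, 0.053, 0.001], [0.053, -0.999, 0.0], [0.001, -0.0, -1.0]]
force: [-1.5, 1.8, 10.6]
finger_gap: 36.1
```

Run:
```python
from path import *
st(); ctrl.read_camera('side');st()
```

```text
t 24.45 p [562.7 -83.9 108.3] F [-1.5  1.8 10.6] M [ 0.27  0.52 -0.01] gap 36.1
t 24.5 p [562.7 -83.9 108.3] F [-2.   1.2 11.2] M [ 0.28  0.5  -0.  ] gap 36.4
```

Request:
{"fn": "apply_moves", "kwargs": {
  "increments": [
    {"xyz": [0, 0, -1], "dr": [0, 0, 0]},
    {"xyz": [0, 0, -5], "dr": [0, 0, 0]},
    {"xyz": [0, 0, -20], "dr": [0, 0, 0]},
    {"xyz": [0, 10, -50], "dr": [0, 0, 0]},
    {"xyz": [0, 40, -80], "dr": [0, 0, 0]},
    {"xyz": [0, 75, -95], "dr": [0, 0, 0]},
    {"xyz": [0, 75, -95], "dr": [0, 0, 0]},
    {"xyz": [0, 75, -95], "dr": [0, 0, 0]}
  ]
}}

```text
clock: 25.3
eef_pos: [566.3, -159.9, 203.4]
tool_rot: [[0.999, 0.051, 0.001], [0.051, -0.999, -0.0], [0.001, 0.0, -1.0]]
force: [-0.5, 0.8, -0.5]
finger_gap: 36.1
```

Run:
```python
from path import *
o=st()
im,i=snap('wrist','w18',(190,60,320,200),4)
im,i=snap('side','s18',None,1.5)
snap('top','t18',None,1.5)
```

```text
t 25.3 p [ 566.3 -159.9  203.4] F [-0.5  0.8 -0.5] M [ 0.03 -0.08 -0.05] gap 36.1
```

View pics/w18.png

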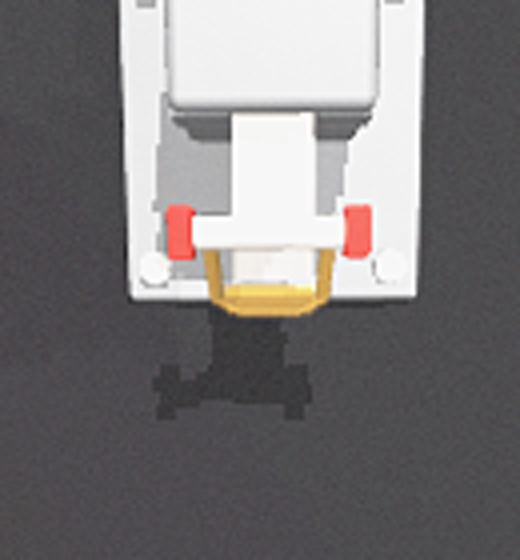

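View pics/s18.png

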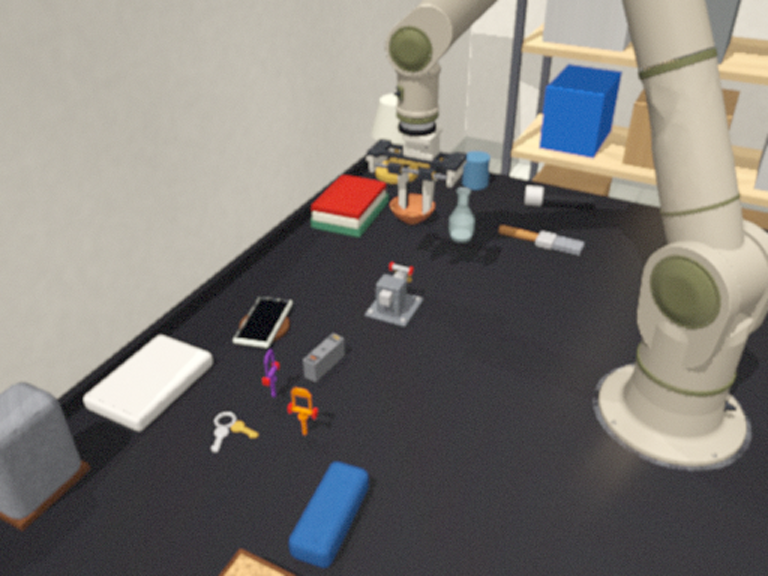

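Run:
```python
from path import *
o=st()
im,i=snap('wrist','w19',(215,95,300,145),8)
hsv=cv2.cvtColor(im,cv2.COLOR_RGB2HSV)
red=(((hsv[...,0]<8)|(hsv[...,0]>172))&(hsv[...,1]>90)&(hsv[...,2]>80)).astype(np.uint8)
yel=((hsv[...,0]>12)&(hsv[...,0]<32)&(hsv[...,1]>90)).astype(np.uint8)
for nm,m in (('red',red),('yel',yel)):
    m=m.copy(); m[170:]=0; n,l,s,cc=cv2.connectedComponentsWithStats(m)
    for k in range(1,n):
        if s[k,4]>8: print(nm,s[k],cc[k].round(1))
for s in (-1,1): print('blk',[proj(i,H+RT[:,0]*s*21+[0,0,dz]+RT[:,1]*yy).round(1).tolist() for yy,dz in ((-6,6),(6,6),(6,-6))])
for t in (2.4,2.5,2.6,2.7):
    print(t,[proj(i,H+RT[:,1]*(r*np.sin(t)+k*np.cos(t))+np.array([0,0,r*np.cos(t)-k*np.sin(t)])).round(1).tolist() for r,k in ((46,0),(46,-2),(34,-1.5))])
```

```text
t 25.45 p [ 566.2 -157.6  202.6] F [-0.4  0.4  0.1] M [-0.02 -0.06 -0.02] gap 35.9
red [232 114   7  14  91] [234.8 120.5]
red [276 114   7  13  80] [279.4 120. ]
yel [241 125  33  17 268] [257.3 135.2]
blk [[234.0, 112.3], [234.2, 125.6], [235.3, 125.7]]
blk [[279.3, 112.4], [279.0, 125.7], [278.0, 125.8]]
2.4 [[256.7, 149.2], [256.7, 150.6], [256.7, 143.3]]
2.5 [[256.7, 145.7], [256.7, 147.3], [256.7, 140.8]]
2.6 [[256.7, 142.1], [256.7, 143.7], [256.7, 138.1]]
2.7 [[256.7, 138.3], [256.7, 140.0], [256.7, 135.2]]
```

View pics/w19.png

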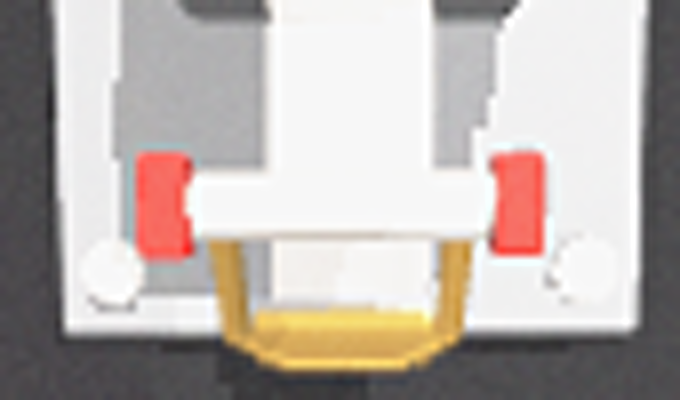

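Run:
```python
from path import *
im=cv2.imread('pics/s18.png'); a=cv2.imread('pics/side0.png'); b=cv2.resize(im,(512,384))
d=cv2.absdiff(cv2.GaussianBlur(a,(5,5),0),cv2.GaussianBlur(b,(5,5),0)).max(2)>45
n,l,s,c=cv2.connectedComponentsWithStats(d.astype(np.uint8)); print([(s[k].tolist()) for k in range(1,n) if s[k,4]>12])
print(ctrl.hand_in())
```

```text
[[300, 0, 31, 30, 360], [407, 0, 9, 22, 125], [447, 0, 19, 38, 568], [468, 0, 38, 37, 664], [509, 0, 3, 25, 74], [431, 3, 4, 7, 15], [436, 8, 6, 9, 35], [419, 13, 6, 14, 39], [259, 17, 33, 55, 990], [406, 24, 22, 18, 227], [423, 29, 38, 27, 488], [483, 34, 29, 18, 266], [434, 39, 45, 78, 1426], [398, 42, 32, 38, 476], [481, 49, 20, 5, 63], [263, 57, 13, 15, 124], [481, 59, 12, 27, 209], [432, 68, 4, 17, 40], [264, 74, 28, 18, 350], [249, 92, 20, 13, 87], [488, 98, 16, 14, 149], [289, 101, 22, 10, 152], [244, 103, 36, 36, 387], [270, 103, 17, 11, 89], [281, 112, 28, 30, 302], [437, 112, 16, 12, 108], [495, 115, 11, 20, 109], [440, 128, 3, 8, 19], [453, 132, 29, 6, 78], [464, 134, 23, 7, 56], [494, 138, 10, 9, 69], [444, 144, 9, 8, 60], [333, 151, 11, 4, 31], [501, 151, 6, 3, 16], [436, 155, 8, 11, 34], [425, 162, 27, 62, 290], [447, 166, 33, 55, 1046], [259, 174, 17, 13, 96], [495, 208, 17, 28, 207], [492, 212, 9, 8, 51], [443, 215, 6, 8, 35], [206, 217, 12, 13, 120], [477, 218, 12, 14, 75], [220, 229, 4, 4, 14]]
the job is handed in; nothing more can be done
None
```

I took the linchpin out of the grey holder and pushed it down through the lock shaft's hole until the collar was home. I then swung its brass ring over the shaft's free end to the stop, let go and backed the arm away. I handed the job in at about 25.5 s of the 72 s.

**Pin:**
- **Seating:** The pin stopped at TCP z = 84.0 mm, against about 84.2 mm expected from its height in the holder. A second press on the end blocks, after the ring was down, read 10.6–11.2 N and it did not give.
- **Press contact:** That press met the blocks at a TCP height of 108.3–108.5 mm, where I expected 108.0 mm. I put this down to calibration, since the pin would not go deeper.
- **Spring plunger:** I never clearly felt its 3–10 N on the way down, only a small sideways load about half way.

**Ring:**
- **Stop:** It met resistance of about 3–4 N there.
- **Angle:** The last wrist picture fits about 2.7 rad, within roughly 0.03 rad. The picture taken just after release, while the arm was still settling, read nearer 2.75 rad.
- **Position:** The legs hang one on each side of the shaft.

**Rest of the shelf:** The before and after side pictures differ only at the arm, its shadow, the holder's pin spot, and the lock. Nothing else appears to have moved, and the arm was clear of everything at hand-in.

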